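# Strip the six-sided candle and show its crown to the inspection camera

## Robot

A 7-joint arm with a two-finger parallel gripper is mounted at the origin on the work surface. World frame = base frame: x ahead of the robot, y to its left, z up, the work surface at z = 0. Lengths are in m, angles in rad, forces in N, time in s.
With the tool pointing down it reaches from about 0.425 to 0.875 m from the base axis. Payload 4.7 kg.
Tool frame: the origin (TCP) lies on the centre line of the jaws, within the pads' length; the fingertips stand 14 mm ahead of it and the grasp point (between the pads) lies 5 mm behind it; z points along the fingers, y is the direction in which the jaws open and shut (so a half turn about z gives the same grasp; the last joint's range is limited). The gripper opens to 87 mm and grips with 3 to 60 N. Pads are 19 mm wide; open, the fingers measure 117 mm over their backs; the gripper's body (75 mm by 190 mm) begins 51 mm behind the grasp point.
Start: joints at [1.279, 0.321, -0.07, 1.45, 0.023, 1.371, -0.057], TCP at [0.196, -0.62, 0.21] pointing down, gripper open.
Joint ranges: [-2.86, 2.86], [-0.3, 2.09], [-1.38, 1.24], [0.06, 2.45], [-1.56, 4.7], [0.09, 2.05], [-2.69, 2.69]. Speed limits (rad/s): [2.57, 2.57, 3.14, 3.14, 3.14, 3.14, 3.14].

## Interface

Orientations are given as a rotation vector (axis times angle).
In Python, from bench import ctrl gives the robot as it stands. The module is installed in compiled form; this text tells all that it offers.
- The arm moves only by the tool step_arm, never from a script. Its argument "plan" is a list of rows, each a list of 3 entries, a list of its own where there are three numbers: the turn, a rotation vector about the tool's x, y, z in rad, then the shift along the tool's x, y, z in m, then the closure in counts, from 0 (fully open) to 255 (shut). In form: [[[rx, ry, rz], [x, y, z], hand], ...]. A call has exactly 10 rows; each row is the pose to reach, as a shift and turn from the pose commanded when the call began, along the tool's axes at that moment; what a row does not reach only later rows make up. A row lasts 1/8 s, in which the tool goes at most 62.5 mm and 10.7 degrees, less where a joint would pass 70% of its speed; a pose out of reach is approached as far as the arm can. A call with a gripper value outside its range is refused whole. The fingers move at their own pace and stop on an object; "squeeze" is the grip in N (left out, the last holds). Time passes only in rows, so rows that repeat a pose let the fingers close, or fill a call up. It gives the time, the measured TCP pose, the force and the opening at its end, in the units of the state.
- ctrl.get_state(): the state, without advancing time (a new reading comes with each control period).
- ctrl.get_image(name): name is "side" or "top" or "wrist"; returns the picture (480x640x3 uint8, red, green, blue); there is no depth.
- ctrl.calibration(name): a dict with "fov_y" (degrees; the focal length in pixels is half the picture's height over the tangent of half this angle, whatever the lens; pixels are square), "cx", "cy" (the principal point, pixels), "k1" (the pictures are not rectified: a ray, as slopes to the right and down, at radius r is drawn at 1 + k1 r^2 times it, then the intrinsics apply), "rvec" (rotation vector, rad) and "tvec" (3), from world to camera coordinates, as OpenCV has them. Camera axes: x right, y down, z forward; pixel columns grow to the right and rows downward; lengths in m; the calibration is good to about 2 mm. A picture is of the moment at which its call begins: read the wrist's pose just before it. calibration takes no time and is no camera call; for the wrist camera it gives the pose at the moment of the call.
- ctrl.close_job(): hands the job in, once; it reports no verdict.
Trained networks look in the newest picture that a camera, given by its name, has taken for a name from the list of things; names that differ only in an ending like _2 or _b are one class to them, and where a whole thing is asked for, a point or a joint stands for the part that bears it (a point fixed in the world has none). Each returns a list of dicts, best first, with "score" (0 to 1); they miss things now and then, are a little off and sometimes report something else, mostly with a low value. They report only what shows in the picture. A call takes as long as a camera call. They do not tell look-alikes from the thing itself.
- ctrl.cut_out(camera, label): "pixels" (480x640 bool, what is visible of it) and "rect" ([left, top, width, height] in pixels, round what is visible of it).
The state is a dict: "time": time; "joint_positions": joint angles; "qd": joint speeds; "joint_torque": joint torques, N m; "position": TCP position; "tool_rot": TCP orientation; "ft_force": force on the tool from outside, world axes, zero at the start; "torque": the same for the moment, N m; "grip_width": opening from 0.0 (shut) to 1.0 (fully open).
Only numpy, scipy, OpenCV 4.12 (cv2) and the standard library are available. Lean on these libraries where they do the work, as an engineer would, in place of code of your own. Each camera call takes 0.05 s, during which the arm holds its last target.

## Task

The six-sided candle stands loosened in its mould. Lift the wick bar off it and lay the bar level, straight across the middle of the empty mould's square pouring pan (parallel to two of its sides) ready for the next pour; then draw the candle straight up out of its mould and show its crown, the end that was down in the mould, to the inspection camera: square to the lens, centred on it, 120 mm in front of the glass. Finish while still holding the candle there, still and in the air; never touch the camera, and leave the round candle with its bar, the jug and the spanner where they are.

Things in the scene. Friction and masses are not known exactly. Their poses are not given: they have to be found in the camera images.
- hex_bar_center (a point): Centre (half-way up) of the wick bar to be moved: a plain square steel bar, 116 mm long along its x axis, 12 x 12 mm in section, z up, 0.12 kg. At the start it lies loose on the flat top of the six-sided candle, across its middle, its centre 163 mm above the bench, and overhangs on both sides; 12 mm wide to the gripper, with the wax directly under its middle. An identical bar lies on the round candle and stays there.
- hex_candle_center (a point): Centre (half-way up) of the candle to be shown: hard red wax, a six-sided prism 110 mm tall along its z axis, 44 mm across flats (25 mm wide flats facing +y and -y and every 60 degrees from there; corners on x), 0.18 kg. Its wick is trimmed off. It stands crown down, loose in the bore of the hex mould (1.5 mm play all round), on a plug 47 mm above the bench; its flat base is on top, 157 mm above the bench; the top 45 mm stand proud of the mould.
- hex_candle_crown (a point): Centre of the candle's crown end face, 55 mm below its centre along its own z axis (at the bottom of the bore at the start); the face is a 34 mm hexagon with an 8 mm high shoulder behind it. Same axes as the centre: z points from the crown to the base.
- hex_mould_mouth (a point): Middle of the mouth of the six-sided mould, z up, flush with its rim 112 mm above the bench: a dark steel six-sided tube, 55 mm across flats outside (bore 47 mm, flats facing its y axis as the candle's do), on a 90 x 90 x 8 mm foot plate screwed to the bench; it does not move.
- pan_mouth (a point): Middle of the empty mould's pouring pan, z up, in the plane of its rim 120 mm above the bench. The pan is square, 80 x 80 mm outside with sides along its x and y axes, walls 4 mm thick and 12 mm high above the pan's floor; a 52 mm round bore opens in the floor. Dark steel, screwed to the bench; it does not move.
- lens (a point): Middle of the front glass of the inspection camera. Its z axis is the lens axis, pointing out of the lens: towards the robot's side and upwards, 50 degrees above level. The glass is 105 mm above the bench; round it sits a ring light 68 mm across, 6 mm behind the glass; nothing stands in front of it.
- camera: The inspection camera with its stand: a 120 x 90 mm base plate screwed to the bench, two cheeks and a tilted camera head; all of it lies under or behind the lens. Origin on the bench straight below the lens glass, z up, lens facing its -x. Not to be touched.
- round_candle_center (a point): Centre of the round candle (48 mm diameter, 110 mm tall, same wax), standing in a round mould (59 mm diameter tube, rim 112 mm above the bench) with its top 157 mm above the bench. Leave alone.
- round_bar_center (a point): Centre of the round candle's own wick bar (116 x 12 x 12 mm, x along it), lying on the round candle, top 169 mm above the bench. Leave alone.
- jug: Aluminium wax pitcher, 86 mm diameter, 100 mm tall with a handle reaching 72 mm from its axis at its +y side and a spout to -y, open on top; origin at the centre of its underside. Leave alone.
- spanner: Steel spanner 170 mm long lying flat on the bench, origin on the bench under its middle, x along it. Leave alone.
Things that resemble listed ones, but are neither listed nor needed, are in the scene too. What is shaped like the part that bears hex_mould_mouth but turquoise or yellow is not meant.

How it is judged:
By the outcome, as a careful person would: the job done as asked, in the order asked, and still so for the second after the job is handed in, while the arm keeps its last pose, push and grip.
It also fails if it takes over 51 s, if anything falls off the work surface, if the arm or the gripper's body presses on something with over 40 N, if the wrist force passes 120 N, or if a joint passes its speed limit or range.

## Working session

There is one attempt and no reset: what is moved stays moved. The work goes in short steps, Python scripts to look and compute and a tool call to move; the robot and the scene stay as the last step left them, time stands still between calls to the robot, and variables do not carry over. Pictures are saved under pics/ and viewed, and the job is handed in when it is done.

Besides the shell and the picture viewer there is one more tool, called after "Emit:" in YAML: its name, and indented under it one key for each argument. step_arm: Moves the arm, as the interface text tells. Its arguments: {"type":"object","properties":{"plan":{"type":"array"},"squeeze":{"type":"number"}},"required":["plan"]}

```bash
mkdir -p pics; ls; cat > h.py <<'E'
import numpy as np, cv2
from scipy.spatial.transform import Rotation as R
from bench import ctrl
E
python3 - <<'E'
from h import *
s=ctrl.get_state()
print({k:np.round(v,4).tolist() for k,v in s.items()})
for n in ["side","top","wrist"]:
    im=ctrl.get_image(n); cv2.imwrite(f"pics/{n}0.png",im[:,:,::-1]); 
    c=ctrl.calibration(n); print(n,c)
E
```

```text
pics
{'time': 0.0, 'joint_positions': [1.2791, 0.3218, -0.0701, 1.4517, 0.0226, 1.3708, -0.0569], 'qd': [0.0009, 0.0001, -0.0002, -0.0007, 0.0001, 0.0013, 0.0004], 'joint_torque': [0.0001, -49.1285, -0.4045, -31.2528, -0.0643, 0.0437, 0.0002], 'position': [0.1954, -0.6193, 0.209], 'tool_rot': [-3.1031, -0.4782, 0.0006], 'ft_force': [-0.1221, 0.3337, -0.5033], 'torque': [-0.0151, 0.0187, -0.0201], 'grip_width': 0.9999}
side {'fov_y': 51.91826137587849, 'cx': 315.47521344466725, 'cy': 240.52008590107462, 'k1': -0.07908825855181958, 'rvec': array([ 2.39204688, -0.53445506,  0.19209544]), 'tvec': array([-0.50465227,  0.27669856,  0.90716263])}
top {'fov_y': 51.0211895079322, 'cx': 316.37322556624093, 'cy': 236.34674906217867, 'k1': 0.010561153330160208, 'rvec': array([ 2.1415362 , -2.14646604,  0.16241957]), 'tvec': array([0.00843354, 0.56675793, 0.95358453])}
wrist {'fov_y': 67.35700269308799, 'cx': 314.95630617345915, 'cy': 245.24206366626478, 'k1': -0.03703038202200869, 'rvec': array([-2.33951698,  1.71354127,  0.25050703]), 'tvec': array([-0.64837898, -0.03534489,  0.39068362])}
```

View pics/side0.png

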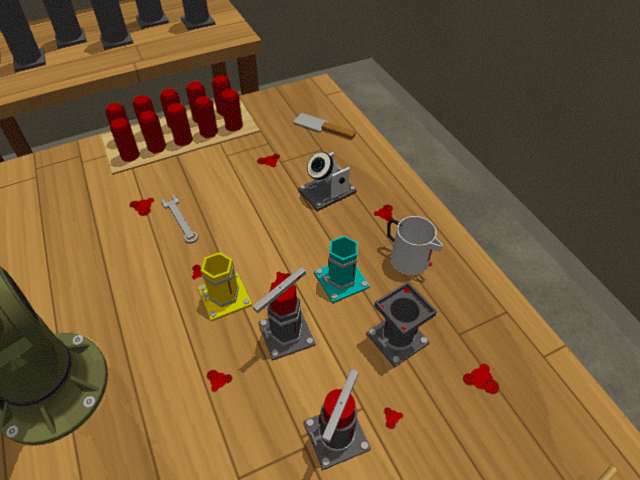

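View pics/top0.png

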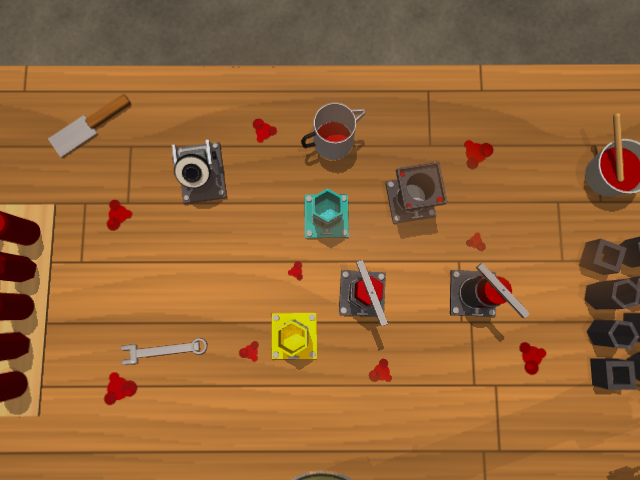

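View pics/wrist0.png

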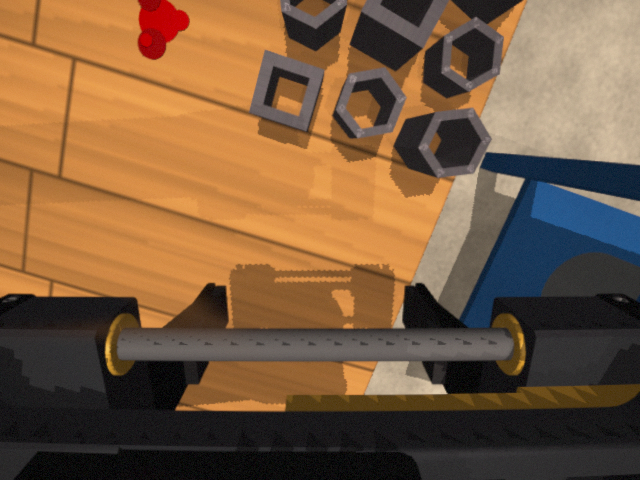

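Top view: hex candle with bar is at (371,293) and the round one with its bar at (497,290). The pan is at (418,187) and the camera at (192,172). The turquoise (326,215) and yellow (294,337) hex moulds are decoys. Next I'll measure with the networks.

```bash
cat >> h.py <<'E'
def cal(n): return ctrl.calibration(n)
def proj(c,P):
    P=np.atleast_2d(P); f=240/np.tan(np.radians(c['fov_y']/2))
    K=np.array([[f,0,c['cx']],[0,f,c['cy']],[0,0,1.]])
    p,_=cv2.projectPoints(P.astype(float),c['rvec'],c['tvec'],K,np.array([c['k1'],0,0,0,0.]))
    return p[:,0]
def ray(c,uv):
    uv=np.atleast_2d(uv).astype(float); f=240/np.tan(np.radians(c['fov_y']/2))
    K=np.array([[f,0,c['cx']],[0,f,c['cy']],[0,0,1.]])
    n=cv2.undistortPoints(uv[:,None],K,np.array([c['k1'],0,0,0,0.]))[:,0]
    Rm=cv2.Rodrigues(np.array(c['rvec']))[0]
    d=np.c_[n,np.ones(len(n))]@Rm; o=-Rm.T@np.array(c['tvec'])
    return o,d
def onplane(c,uv,z):
    o,d=ray(c,uv); t=(z-o[2])/d[:,2]; return o+t[:,None]*d
def tri(cs,uvs):
    A=np.zeros((3,3));b=np.zeros(3)
    for c,uv in zip(cs,uvs):
        o,d=ray(c,uv); d=d[0]/np.linalg.norm(d[0]); M=np.eye(3)-np.outer(d,d); A+=M;b+=M@o
    return np.linalg.solve(A,b)
E
python3 - <<'E'
from h import *
labs=["hex_bar_center","hex_candle_center","hex_mould_mouth","pan_mouth","lens","camera","jug","spanner"]
out={}
for n in ["side","top"]:
    im=ctrl.get_image(n)
    v=im[:,:,::-1].copy()
    for l in labs:
        rs=ctrl.cut_out(n,l)
        for i,r in enumerate(rs):
            m=r['pixels']; ys,xs=np.nonzero(m)
            print(n,l,round(r['score'],2),[int(a) for a in r['rect']],m.sum(),round(xs.mean(),1),round(ys.mean(),1))
            np.save(f"pics/{n}_{l}_{i}.npy",m)
E
```

```text
side hex_bar_center 0.65 [252, 268, 52, 45] 607 278.8 289.8
side hex_candle_center 0.67 [271, 281, 27, 33] 551 284.3 300.4
side hex_candle_center 0.25 [365, 280, 73, 86] 3439 401.2 323.1
side hex_mould_mouth 0.91 [314, 236, 57, 65] 2223 341.6 270.5
side hex_mould_mouth 0.75 [201, 252, 51, 69] 2267 221.8 287.2
side hex_mould_mouth 0.65 [257, 295, 57, 63] 1962 285.7 332.5
side hex_mould_mouth 0.17 [385, 216, 58, 59] 2284 412.7 244.0
side pan_mouth 0.46 [159, 196, 38, 44] 450 180.1 218.6
side lens 0.79 [303, 150, 35, 33] 701 322.0 166.7
side camera 0.7 [297, 152, 57, 56] 2026 325.9 181.3
side jug 0.94 [384, 217, 56, 56] 2342 413.1 244.2
side spanner 0.79 [161, 194, 36, 49] 445 180.5 219.3
top hex_bar_center 0.74 [354, 258, 33, 66] 517 371.3 292.4
top hex_candle_center 0.71 [355, 276, 27, 28] 437 367.6 291.0
top hex_mould_mouth 0.91 [307, 187, 43, 54] 1832 326.9 214.7
top hex_mould_mouth 0.9 [273, 315, 50, 43] 2078 293.9 335.5
top hex_mould_mouth 0.56 [340, 270, 45, 46] 1006 354.1 294.4
top pan_mouth 0.72 [388, 164, 57, 58] 2800 415.8 192.5
top pan_mouth 0.72 [168, 142, 56, 62] 2654 199.7 171.9
top pan_mouth 0.62 [477, 278, 35, 25] 607 492.1 291.8
top lens 0.91 [174, 145, 38, 39] 1287 192.7 166.1
top camera 0.76 [171, 141, 54, 62] 2594 200.0 172.0
top camera 0.42 [475, 275, 37, 28] 564 491.9 291.9
top jug 0.59 [301, 102, 65, 59] 2198 333.2 130.9
top spanner 0.68 [120, 337, 88, 26] 904 161.0 350.1
```

```bash
python3 - <<'E'
from h import *
ct,cs=cal('top'),cal('side')
m=np.load('pics/top_hex_bar_center_0.npy'); m2=np.load('pics/side_hex_bar_center_0.npy')
for c,mm in((ct,m),(cs,m2)):
    ys,xs=np.nonzero(mm); w=onplane(c,np.c_[xs,ys],0.168)
    mu=w.mean(0); U,S,V=np.linalg.svd(w[:,:2]-mu[:2],full_matrices=False)
    (a,b),sz,ang=cv2.minAreaRect((w[:,:2]*1e4).astype(np.float32)); print('bar',mu,np.degrees(np.arctan2(V[0,1],V[0,0])),a/1e4,b/1e4,sz,ang)
for n in ["hex_candle_center"]:
    for c,k in((ct,'top'),(cs,'side')):
        ys,xs=np.nonzero(np.load(f'pics/{k}_{n}_0.npy')); print(n,k,onplane(c,[[xs.mean(),ys.mean()]],.15))
print('pan',onplane(ct,[[418,187]],.12),onplane(cs,[[404,308]],.12))
print('lens',tri([ct,cs],[[192,172],[320,166]]))
def crop(n,x,y,w,h,k):
    im=cv2.imread(f'pics/{n}0.png')[y:y+h,x:x+w]; return cv2.resize(im,None,fx=k,fy=k,interpolation=cv2.INTER_CUBIC)
A=np.hstack([crop('top',330,250,66,80,6),crop('side',245,260,66,80,6)])
cv2.imwrite('pics/c1.png',A)
A=np.hstack([crop('top',380,155,66,80,6),crop('side',365,280,66,80,6)])
cv2.imwrite('pics/c2.png',A)
A=np.hstack([crop('top',165,135,66,70,6),crop('side',295,145,66,70,6)])
cv2.imwrite('pics/c3.png',A)
E
```

```text
bar [ 0.45139029 -0.08570267  0.168     ] -159.5011413815212 0.45095185546875 -0.085600830078125 (1149.35107421875, 142.2598419189453) 19.79514503479004
bar [ 0.44671394 -0.08922133  0.168     ] -158.55936902071903 0.44832724609375 -0.0883522216796875 (1193.1204833984375, 196.3672332763672) 21.107093811035156
hex_candle_center top [[ 0.45445116 -0.08140135  0.15      ]]
hex_candle_center side [[ 0.45002313 -0.10244271  0.15      ]]
pan [[ 0.64708151 -0.18118662  0.12      ]] [[ 0.64372786 -0.19012966  0.12      ]]
lens [0.68419548 0.244727   0.09390048]
```

View pics/c1.png

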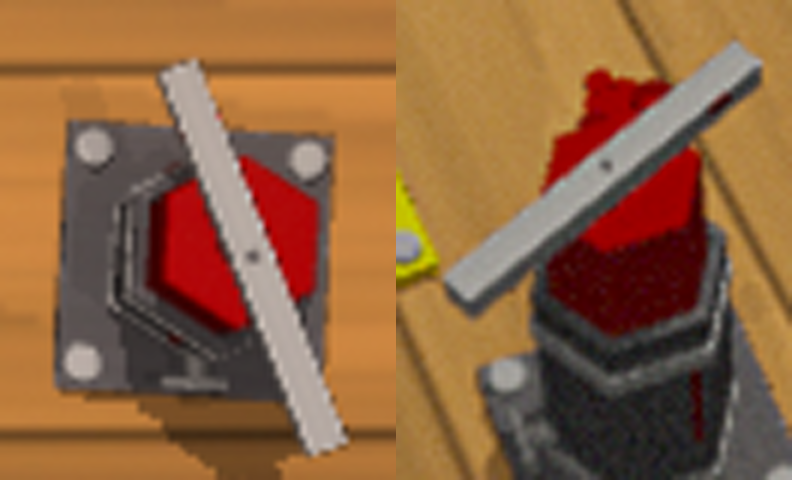

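View pics/c2.png

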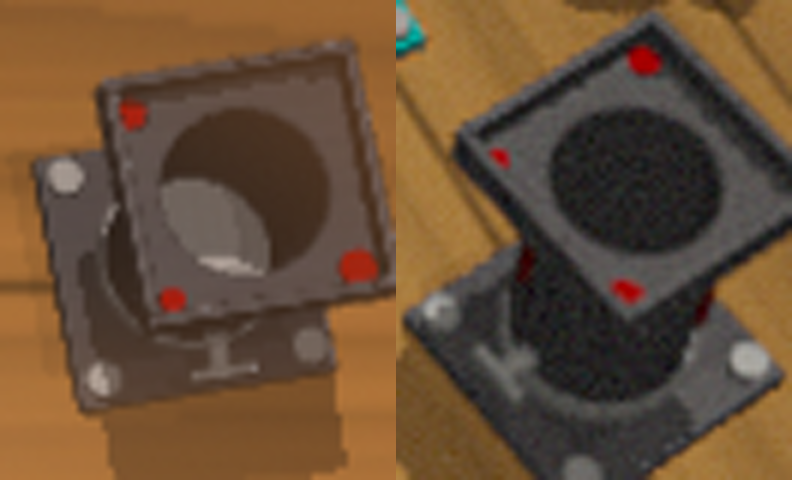

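View pics/c3.png

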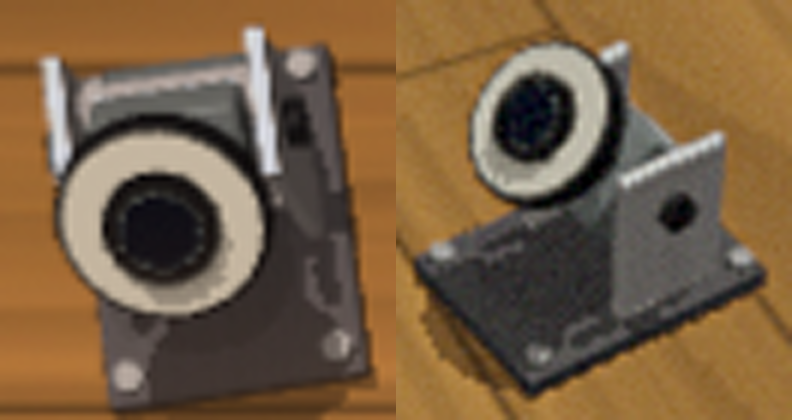

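The crops confirm it: the dark hex mould with a red hexagonal candle under the bar at top (372,292) and side (279,290). The round candle's bar and the turquoise and yellow moulds are excluded. Now I'll fit poses from corner picks.

```bash
python3 - <<'E'
from h import *
from scipy.optimize import least_squares
ct,cs=cal('top'),cal('side')
def T(p,ox,oy,x0=0): p=np.array(p,float); return np.c_[(p[:,0]-x0+.5)/6-.5+ox,(p[:,1]+.5)/6-.5+oy]
def fit(model,tp,sp,z,x0):
    # model pts local xy (index lists)
    def res(q,w=None):
        r=[]
        for c,(idx,uv) in((ct,tp),(cs,sp)):
            if len(idx)==0: continue
            L=model[idx]; C,S=np.cos(q[2]),np.sin(q[2])
            P=np.c_[q[0]+C*L[:,0]-S*L[:,1],q[1]+S*L[:,0]+C*L[:,1],z+L[:,2]]
            r.append((proj(c,P)-uv).ravel())
        return np.concatenate(r)
    s=least_squares(res,x0); return s.x,s.fun
b=np.array([[.058,.006,0],[.058,-.006,0],[-.058,-.006,0],[-.058,.006,0]])
t=T([(160,73),(198,60),(348,437),(312,455)],330,250); 
s=T([(738,43),(762,62),(473,300),(445,280)],245,260,396)
# top image: up=+x, left=+y
for tp,sp in((([0,1,2,3],t),([],s)),(([],t),([0,1,2,3],s)),(([0,1,2,3],t),([0,1,2,3],s))):
    x,f=fit(b,tp,sp,.169,[.45,-.085,.35]); print('bar',np.round(x,4),np.degrees(x[2]),np.round(f,1))
p=np.array([[.04,.04,0],[.04,-.04,0],[-.04,-.04,0],[-.04,.04,0]])
t=T([(97,88),(352,40),(395,285),(155,325)],380,155)
s=T([(652,12),(800,205),(632,322),(458,140)],365,280,396)
for tp,sp in((([0,1,2,3],t),([],s)),(([],t),([0,2,3],s[[0,2,3]])),(([0,1,2,3],t),([0,2,3],s[[0,2,3]]))):
    x,f=fit(p,tp,sp,.12,[.647,-.18,.1]); print('pan',np.round(x,4),np.degrees(x[2]),np.round(f,1))
# candle top hex: corners on x
k=.044/np.sqrt(3); a=np.radians(np.arange(6)*60); h=np.c_[k*np.cos(a),k*np.sin(a),0*a]
t=T([(240,155),(318,200),(312,290),(235,333),(150,288),(155,200)],330,250)
# ambiguous start: pick angle guess 0 with corner0 = +x up
order=[0,5,4,3,2,1]
x,f=fit(h,(order,t),([],t),.157,[.45,-.085,0.]); print('candle',np.round(x,4),np.degrees(x[2]),np.round(f,1))
# camera lens glass : black centre ; ring
lt=T([(160,228)],165,135)[0]; ls=T([(533,118)],295,145,396)[0]
print('lens',tri([ct,cs],[lt,ls]),onplane(ct,lt,.105),onplane(cs,ls,.105))
q=T([(300,65),(128,375),(335,345)],165,135); print(onplane(ct,q,.009))
q=T([(440,252),(740,260),(540,355)],295,145,396); print(onplane(cs,q,.009))
# mould foot corners at z .008
q=T([(68,122),(333,135),(325,402),(55,388)],330,250); x=onplane(ct,q,.008); print('foot',x.mean(0),np.degrees(np.arctan2(*(x[1]-x[0])[[0,1]])))
E
```

```text
bar [ 0.4519 -0.0867  0.3639] 20.847292327715195 [-0.3 -0.3 -0.1 -0.6  0.5  0.6 -0.1  0.2]
bar [ 0.4497 -0.0867  0.3655] 20.938856872841743 [-0.2 -0.5  0.6  0.1 -0.1  0.6 -0.2 -0.3]
bar [ 0.4509 -0.0866  0.3647] 20.89432464071908 [-0.3  0.3 -0.2  0.   0.5  1.3 -0.1  0.9  0.4 -0.7  1.2 -0.2  0.5  0.3
  0.4 -0.6]
pan [ 0.6505 -0.1872  0.1729] 9.908765231676748 [ 0.  -1.  -0.4 -0.3  1.5  0.2 -1.1  1. ]
pan [ 0.6483 -0.189   0.1826] 10.464259030822435 [ 0.1 -0.4  0.3  0.8 -0.4 -0.5]
pan [ 0.6497 -0.1878  0.1804] 10.333471408592287 [ 0.2 -0.4 -0.3  0.   2.   0.5 -0.5  1.5  0.4 -1.1  0.6 -0.  -0.1 -1.4]
candle [ 0.4553 -0.0827 -0.0325] -1.8648731184538851 [-0.6  0.1 -1.   0.4 -0.1  0.2 -0.2  0.1  1.3 -0.3  0.7 -0.4]
lens [0.67902377 0.24434557 0.10217476] [[0.67970874 0.24333304 0.105     ]] [[0.67608776 0.24147233 0.105     ]]
[[0.76578798 0.22075658 0.009     ]
 [0.65467182 0.27700288 0.009     ]
 [0.66516102 0.20592292 0.009     ]]
[[0.65157754 0.28090901 0.009     ]
 [0.76334373 0.22286278 0.009     ]
 [0.66366339 0.20834651 0.009     ]]
foot [ 0.45619018 -0.0848546   0.008     ] -177.06334574575425
```

```bash
cat >> h.py <<'E'
def down(yaw_y):  # tool down, tool y at world azimuth (deg)
    y=np.radians(yaw_y); yv=np.array([np.cos(y),np.sin(y),0]); zv=np.array([0,0,-1.]); return np.c_[np.cross(yv,zv),yv,zv]
def go(p,Rt,s=None):
    s=s or ctrl.get_state(); R0=R.from_rotvec(s['tool_rot']).as_matrix()
    sh=R0.T@(np.array(p)-s['position']); tn=R.from_matrix(R0.T@Rt).as_rotvec()
    print('turn',np.round(tn,4).tolist(),'shift',np.round(sh,4).tolist(),'deg',np.degrees(np.linalg.norm(tn)).round(1),'mm',(1e3*np.linalg.norm(sh)).round(1))
E
python3 - <<'E'
from h import *
print(R.from_rotvec(ctrl.get_state()['tool_rot']).as_matrix().round(3))
go([.451,-.0867,.25],down(-69.1))
E
```

```text
[[ 0.954  0.301  0.   ]
 [ 0.301 -0.954 -0.   ]
 [-0.     0.    -1.   ]]
turn [0.0001, 0.0, -0.0589] shift [0.404, -0.4315, -0.04] deg 3.4 mm 592.5
```

Emit:
step_arm:
  plan:
    - [[0,0,-0.006],[0.03,-0.032,-0.03],0]
    - [[0,0,-0.012],[0.07,-0.075,-0.04],0]
    - [[0,0,-0.02],[0.113,-0.121,-0.04],0]
    - [[0,0,-0.028],[0.156,-0.167,-0.04],0]
    - [[0,0,-0.036],[0.2,-0.213,-0.04],0]
    - [[0,0,-0.042],[0.243,-0.259,-0.04],0]
    - [[0,0,-0.048],[0.285,-0.305,-0.04],0]
    - [[0,0,-0.054],[0.328,-0.351,-0.04],0]
    - [[0,0,-0.059],[0.37,-0.395,-0.04],0]
    - [[0,0,-0.059],[0.404,-0.4315,-0.04],0]

```text
time: 2.3
position: [0.4518, -0.0842, 0.2505]
tool_rot: [3.088, 0.572, 0.002]
ft_force: [0.9, -0.1, 0.2]
grip_width: 1.001
```

```bash
python3 - <<'E'
from h import *
s=ctrl.get_state()
print({k:np.round(v,4).tolist() for k,v in s.items() if k in('time','joint_positions','position','tool_rot','ft_force')})
c=cal('wrist');im=ctrl.get_image('wrist'); cv2.imwrite("pics/w1.png",im[:,:,::-1]); np.save('pics/w1.npy',np.r_[c['rvec'],c['tvec']])
Rm=cv2.Rodrigues(c['rvec'])[0]; print(-Rm.T@c['tvec'])
E
```

```text
{'time': 2.3, 'joint_positions': [0.7934, -0.0998, -0.6158, 1.8168, -0.0577, 1.4052, -1.0149], 'position': [0.4518, -0.0842, 0.2505], 'tool_rot': [3.0878, 0.5723, 0.0017], 'ft_force': [0.9189, -0.1312, 0.2153]}
[ 0.52356172 -0.05552927  0.4248296 ]
```

View pics/w1.png

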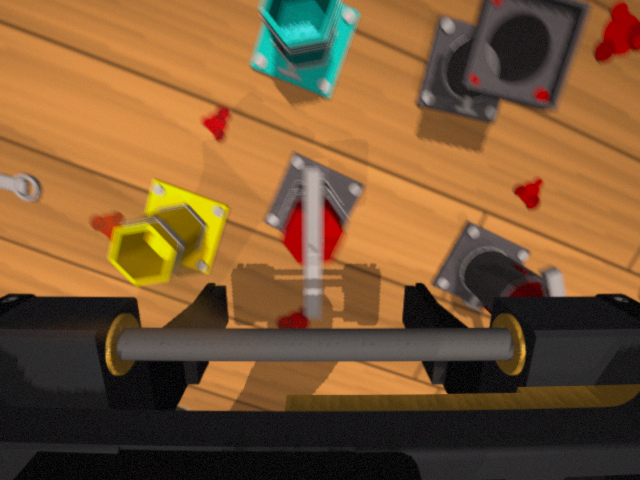

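Wrist view: the bar runs nearly vertical in the picture, from (313,167) to (313,316), between the jaws. The pan is top right around (525,45). I'll overlay the model poses to check.

```bash
python3 - <<'E'
from h import *
v=np.load('pics/w1.npy'); c=dict(cal('wrist'));c['rvec'],c['tvec']=v[:3],v[3:]
im=cv2.imread('pics/w1.png'); im=cv2.resize(im[0:340],None,fx=2,fy=2,interpolation=cv2.INTER_CUBIC)
def box(x,y,yaw,L,z,col):
    C,S=np.cos(yaw),np.sin(yaw); P=np.array([[x+C*a-S*b,y+S*a+C*b,z] for a,b in L])
    cv2.polylines(im,[np.round((proj(c,P)+.5)*2-.5).astype(int)],True,col,1)
box(.451,-.0867,.3647,[(.058,.006),(.058,-.006),(-.058,-.006),(-.058,.006)],.169,(0,255,0))
box(.6495,-.188,.18,[(.04,.04),(.04,-.04),(-.04,-.04),(-.04,.04)],.12,(0,255,0))
k=.044/3**.5; a=np.radians(np.arange(6)*60)
box(.4553,-.0835,-.035,list(zip(k*np.cos(a),k*np.sin(a))),.157,(255,255,0))
k=.055/3**.5
box(.4553,-.0835,-.035,list(zip(k*np.cos(a),k*np.sin(a))),.112,(255,0,0))
cv2.imwrite('pics/o1.png',im[:660,400:1200])
cv2.imwrite('pics/o1.png',im[80:680,400:1200])
cv2.imwrite('pics/o2.png',im[0:240,780:1200])
E
```

```text
(no output)
```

View pics/o1.png

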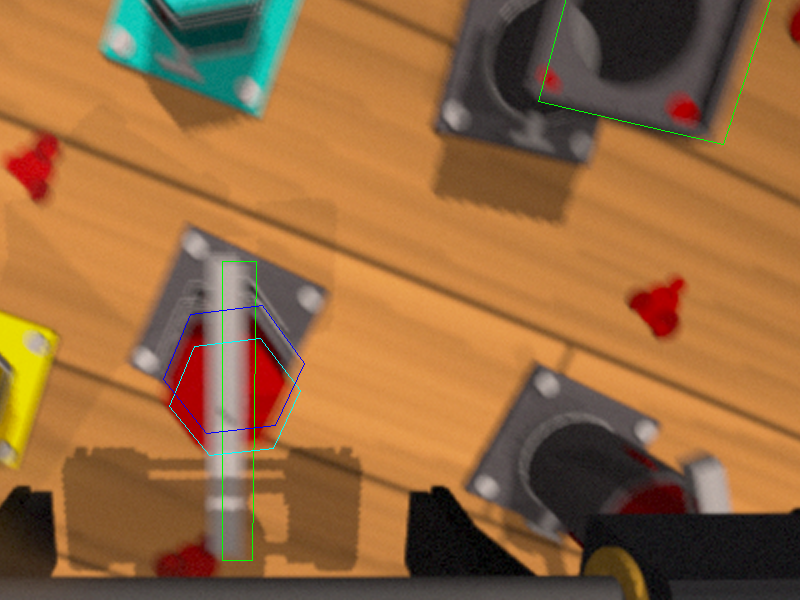

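View pics/o2.png

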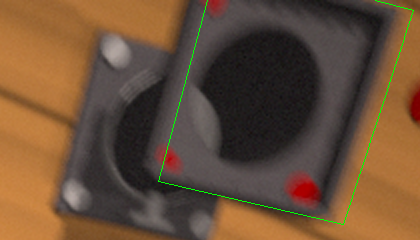

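The picture is smeared because the arm was still settling, so everything is offset the same way. I'll retake it.

```bash
cat > ov.py <<'E'
from h import *
import sys
tag=sys.argv[1]
BAR=(.451,-.0867,.3647);PAN=(.6495,-.188,.18);CAN=(.4553,-.0835,-.035)
s=ctrl.get_state(); c=cal('wrist'); img=ctrl.get_image('wrist')
print(np.round(s['position'],4),np.round(s['tool_rot'],4),s['time'],np.abs(s['qd']).max())
np.save(f'pics/{tag}.npy',np.r_[c['rvec'],c['tvec']]); cv2.imwrite(f'pics/{tag}.png',img[:,:,::-1])
im=cv2.resize(img[:340,:,::-1],None,fx=2,fy=2,interpolation=cv2.INTER_CUBIC)
def box(q,L,z,col):
    x,y,yaw=q;C,S=np.cos(yaw),np.sin(yaw); P=np.array([[x+C*a-S*b,y+S*a+C*b,z] for a,b in L])
    cv2.polylines(im,[np.round((proj(c,P)+.5)*2-.5).astype(int)],True,col,1)
rc=lambda a,b:[(a,b),(a,-b),(-a,-b),(-a,b)]
box(BAR,rc(.058,.006),.169,(0,255,0)); box(PAN,rc(.04,.04),.12,(0,255,0))
a=np.radians(np.arange(6)*60)
for d,z in((.044,.157),(.055,.112)): box(CAN,[(d/3**.5*np.cos(t),d/3**.5*np.sin(t)) for t in a],z,(255,255,0))
cv2.imwrite(f'pics/{tag}o.png',im[80:680,400:1200])
E
python3 ov.py w2
```

```text
[ 0.4543 -0.0766  0.2508] [-3.084  -0.5859 -0.0063] 2.35 0.17153150947687926
```

View pics/w2o.png

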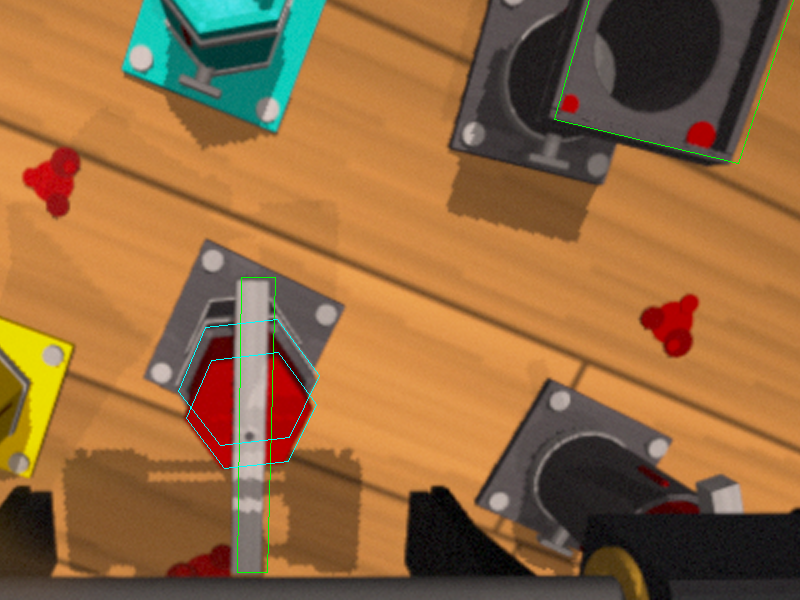

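Settled, the overlay agrees to about 1–2 mm: bar mark at (249,436), pan edges on their lines. The tool overshot and is swinging back. Next I descend.

Emit:
step_arm:
  plan:
    - [[0,0,0],[0,0,0],120]
    - [[0,0,0],[0,0,0],120]
    - [[0,0,0],[0,0,0.01],120]
    - [[0,0,0],[0,0,0.025],120]
    - [[0,0,0],[0,0,0.04],120]
    - [[0,0,0],[0,0,0.055],120]
    - [[0,0,0],[0,0,0.066],120]
    - [[0,0,0],[0,0,0.073],120]
    - [[0,0,0],[0,0,0.0765],120]
    - [[0,0,0],[0,0,0.0765],120]
  squeeze: 20

```text
time: 3.65
position: [0.4511, -0.0867, 0.1736]
tool_rot: [3.089, 0.57, 0.0]
ft_force: [-0.6, -0.3, 0.4]
grip_width: 0.529
```

```bash
python3 ov.py w3; python3 -c "
from h import *
s=ctrl.get_state();print(s['ft_force'],s['grip_width'])
cv2.imwrite('pics/s3.png',cv2.resize(ctrl.get_image('side')[220:370,190:390,::-1],None,fx=4,fy=4))"
```

```text
[ 0.4511 -0.0867  0.1736] [3.0894e+00 5.7000e-01 2.0000e-04] 3.65 0.00901902006333137
[-0.21784321 -0.14177142 -0.10574742] 0.5317407085994966
```

View pics/w3.png

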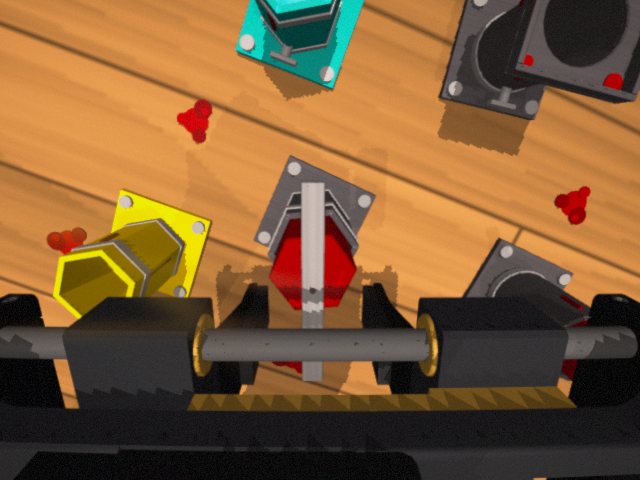

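View pics/s3.png

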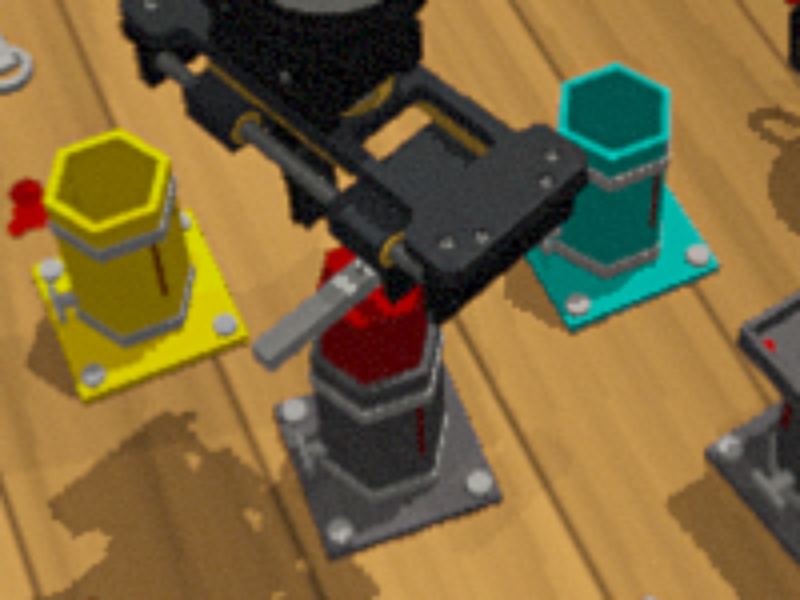

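The bar sits centred between the jaws (wrist 313,310) with the tips above the wax. I'll close and lift.

Emit:
step_arm:
  plan:
    - [[0,0,0],[0,0,0],255]
    - [[0,0,0],[0,0,0],255]
    - [[0,0,0],[0,0,0],255]
    - [[0,0,0],[0,0,0],255]
    - [[0,0,0],[0,0,0],255]
    - [[0,0,0],[0,0,0],255]
    - [[0,0,0],[0,0,-0.005],255]
    - [[0,0,0],[0,0,-0.015],255]
    - [[0,0,0],[0,0,-0.027],255]
    - [[0,0,0],[0,0,-0.037],255]
  squeeze: 30

```text
time: 5.0
position: [0.4514, -0.0868, 0.2118]
tool_rot: [3.089, 0.57, 0.001]
ft_force: [-0.3, -0.2, 0.8]
grip_width: 0.004
```

```bash
python3 - <<'E'
from h import *
s=ctrl.get_state();print(s['ft_force'],s['grip_width'],s['position'],s['tool_rot'])
cv2.imwrite('pics/s4.png',cv2.resize(ctrl.get_image('side')[220:370,190:390,::-1],None,fx=4,fy=4))
cv2.imwrite('pics/w4.png',ctrl.get_image('wrist')[:,:,::-1])
go([.6495,-.188,.20],down(-79.7))
E
```

```text
[-0.33611205 -0.1973119   0.82655621] 0.0038348397663968458 [ 0.45139015 -0.08684297  0.21181103] [3.08879535e+00 5.69676149e-01 1.48409192e-03]
turn [0.0017, -0.0022, 0.185] shift [0.1485, 0.1648, 0.0128] deg 10.6 mm 222.2
```

View pics/s4.png

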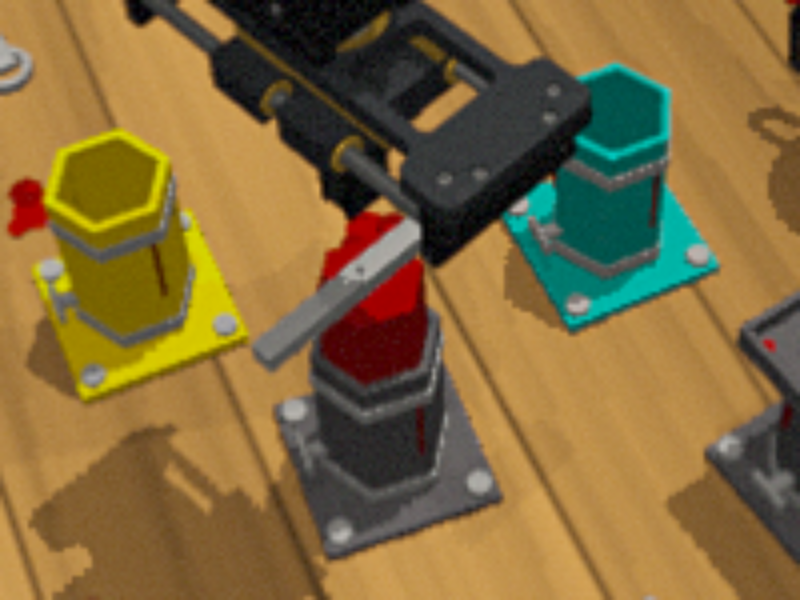

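View pics/w4.png

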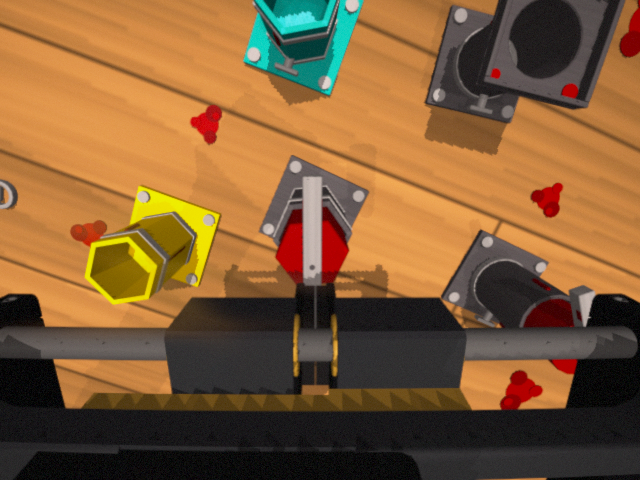

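The jaws closed empty: they were probably still closing when the lift began. The bar hasn't moved (side 360,270). I'll repeat and give the fingers more time.

Emit:
step_arm:
  plan:
    - [[0,0,0],[0,0,0],160]
    - [[0,0,0],[0,0,0],160]
    - [[0,0,0],[0,0,0],160]
    - [[0,0,0],[0,0,0],160]
    - [[0,0,0],[0,0,0.003],160]
    - [[0,0,0],[0,0,0.01],160]
    - [[0,0,0],[0,0,0.02],160]
    - [[0,0,0],[0,0,0.03],160]
    - [[0,0,0],[0,0,0.037],160]
    - [[0,0,0],[0,0,0.0375],160]

```text
time: 6.35
position: [0.4506, -0.0867, 0.1723]
tool_rot: [-3.089, -0.57, 0.002]
ft_force: [-0.5, -0.0, 0.2]
grip_width: 0.372
```

```bash
python3 - <<'E'
from h import *
s=ctrl.get_state();print(s['ft_force'],s['grip_width'],s['position'],s['tool_rot'])
cv2.imwrite('pics/s5.png',cv2.resize(ctrl.get_image('side')[220:370,190:390,::-1],None,fx=4,fy=4))
E
```

```text
[-0.53956542 -0.00694708  0.23746024] 0.3722420151448366 [ 0.45058678 -0.0866531   0.17230823] [-3.08881715e+00 -5.69897492e-01  1.70179962e-03]
```

View pics/s5.png

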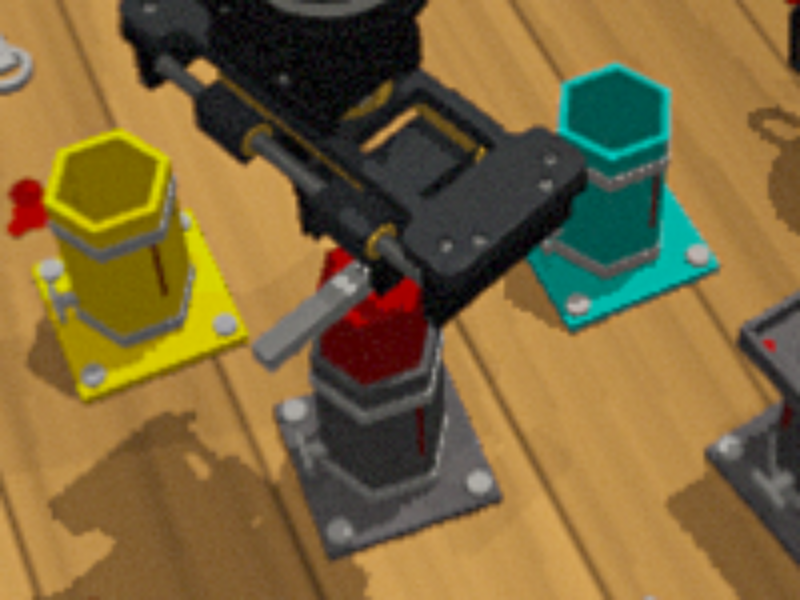

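Emit:
step_arm:
  plan:
    - [[0,0,0],[0,0,0],255]
    - [[0,0,0],[0,0,0],255]
    - [[0,0,0],[0,0,0],255]
    - [[0,0,0],[0,0,0],255]
    - [[0,0,0],[0,0,0],255]
    - [[0,0,0],[0,0,0],255]
    - [[0,0,0],[0,0,0],255]
    - [[0,0,0],[0,0,0],255]
    - [[0,0,0],[0,0,0],255]
    - [[0,0,0],[0,0,0],255]
  squeeze: 30

```text
time: 7.65
position: [0.451, -0.0868, 0.173]
tool_rot: [3.089, 0.57, -0.0]
ft_force: [0.1, 0.0, -0.7]
grip_width: 0.005
```

```bash
python3 - <<'E'
from h import *
s=ctrl.get_state();print(s['ft_force'],s['grip_width'],s['position'],s['tool_rot'])
go([.6495,-.188,.225],down(-79.7))
E
```

```text
[ 0.0783021   0.00843048 -0.65463179] 0.004821097558342626 [ 0.451002   -0.08677748  0.17302842] [ 3.08938488e+00  5.69840097e-01 -9.03627381e-05]
turn [0.0001, 0.0001, 0.185] shift [0.1493, 0.1654, -0.052] deg 10.6 mm 228.8
```

```bash
python3 - <<'E'
from h import *
w=ctrl.get_image('wrist')[:,:,::-1]; sd=ctrl.get_image('side')[:,:,::-1]
a=cv2.resize(w[160:440,180:460],(560,560),interpolation=cv2.INTER_CUBIC); b=cv2.resize(sd[240:340,240:282],(236,560),interpolation=cv2.INTER_CUBIC)
cv2.imwrite('pics/w6.png',a); cv2.imwrite('pics/s6.png',cv2.resize(sd[240:340,230:330],(600,600),interpolation=cv2.INTER_CUBIC))
E
```

```text
(no output)
```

View pics/w6.png

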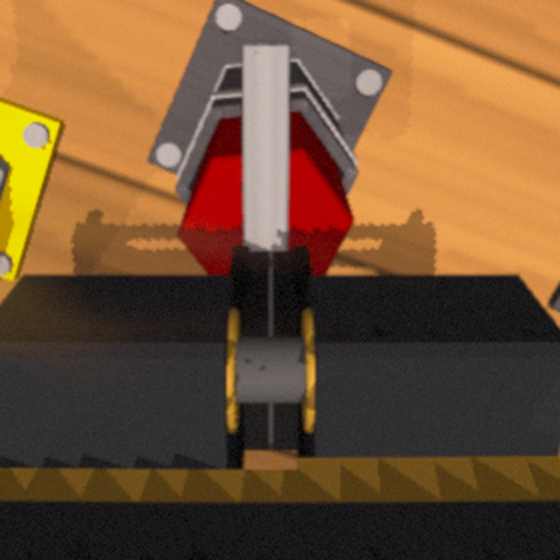

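View pics/s6.png

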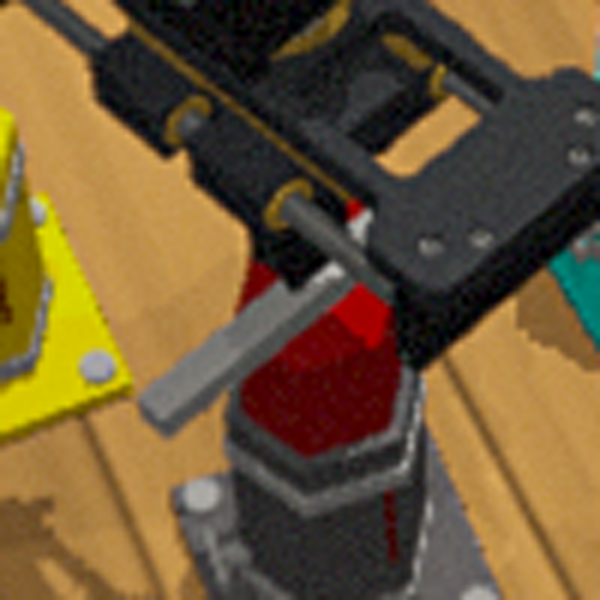

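```bash
python3 - <<'E'
from h import *
s=ctrl.get_state(); Rm=R.from_rotvec(s['tool_rot']).as_matrix(); p=s['position']
for cn in('wrist','side','top'):
    c=cal(cn)
    for xo in(-.0095,.0095):
        print(cn,xo,[ (z,proj(c,p+Rm@np.array([xo,0,z]))[0].round(1).tolist()) for z in(-.005,0,.005,.014)])
c=cal('wrist'); C=-cv2.Rodrigues(c['rvec'])[0].T@c['tvec']; print('cam in tool',(Rm.T@(C-p)).round(4))
cv2.imwrite('pics/t6.png',cv2.resize(ctrl.get_image('top')[250:340,320:440,::-1],None,fx=6,fy=6,interpolation=cv2.INTER_CUBIC))
b=np.array([[-.058,-.006],[.058,-.006],[.058,.006],[-.058,.006]]);C_,S_=np.cos(.3647),np.sin(.3647)
print(proj(c,[[.451+C_*x-S_*y,-.0867+S_*x+C_*y,.169] for x,y in b]).round(1))
E
```

```text
wrist -0.0095 [(-0.005, [316.5, 313.1]), (0, [316.5, 308.7]), (0.005, [316.5, 304.6]), (0.014, [316.4, 297.6])]
wrist 0.0095 [(-0.005, [316.6, 279.0]), (0, [316.6, 275.4]), (0.005, [316.5, 272.0]), (0.014, [316.5, 266.2])]
side -0.0095 [(-0.005, [276.4, 287.5]), (0, [276.6, 289.2]), (0.005, [276.8, 290.9]), (0.014, [277.1, 293.8])]
side 0.0095 [(-0.005, [284.5, 281.0]), (0, [284.6, 282.7]), (0.005, [284.8, 284.3]), (0.014, [285.0, 287.3])]
top -0.0095 [(-0.005, [374.6, 297.6]), (0, [374.3, 297.7]), (0.005, [373.9, 297.8]), (0.014, [373.4, 297.9])]
top 0.0095 [(-0.005, [370.4, 287.0]), (0, [370.1, 287.2]), (0.005, [369.8, 287.3]), (0.014, [369.2, 287.6])]
cam in tool [ 0.0774 -0.0008 -0.1743]
[[326.5 380.7]
 [328.8 179.9]
 [304.4 179.9]
 [306.  380.7]]
```

View pics/t6.png

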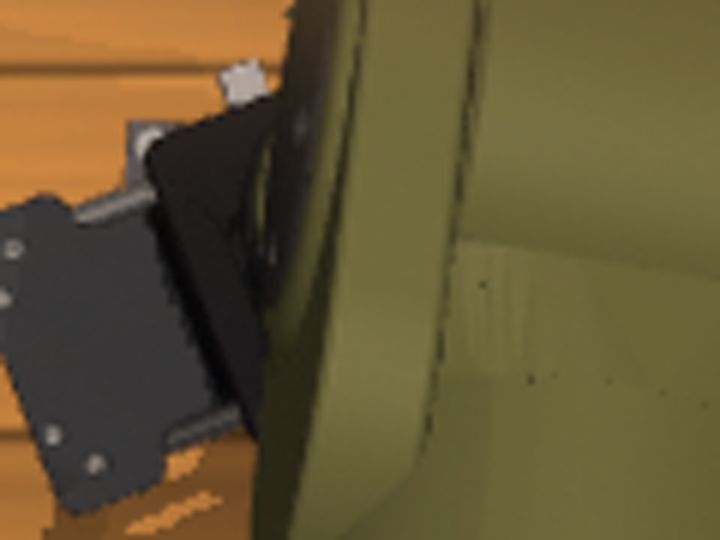

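```bash
python3 - <<'E'
from h import *
s=ctrl.get_state(); Rm=R.from_rotvec(s['tool_rot']).as_matrix(); p=s['position']; c=cal('wrist')
Rc=cv2.Rodrigues(c['rvec'])[0]; f=240/np.tan(np.radians(c['fov_y']/2)); print('f',f)
print('depth tcp',(Rc@p+c['tvec'])[2])
def pt(u,v,depth):
    o,d=ray(c,[[u,v]]); w=o+d[0]*depth; return (Rm.T@(w-p)).round(4)
for tag in('w0','w3'):
    pass
for d in(.17,.177,.185,.195): print(d,pt(228,287,d),pt(405,287,d))
for d in(.17,.177,.185,.195): print('w3',d,pt(268,287,d),pt(363,287,d))
im=cv2.imread('pics/wrist0.png')[255:400,180:460]; cv2.imwrite('pics/f0.png',cv2.convertScaleAbs(cv2.resize(im,(800,414),interpolation=cv2.INTER_CUBIC),alpha=2.5,beta=20))
im=cv2.imread('pics/w3.png')[255:400,180:460]; cv2.imwrite('pics/f3.png',cv2.convertScaleAbs(cv2.resize(im,(800,414),interpolation=cv2.INTER_CUBIC),alpha=2.5,beta=20))
E
```

```text
f 360.1575046670113
depth tcp 0.18906537422932346
0.17 [ 0.0102 -0.042  -0.0169] [ 0.0102  0.0418 -0.0169]
0.177 [ 0.0074 -0.0437 -0.0104] [ 0.0074  0.0435 -0.0104]
0.185 [ 0.0042 -0.0456 -0.003 ] [ 0.0043  0.0455 -0.003 ]
0.195 [ 0.0003 -0.0481  0.0063] [0.0003 0.048  0.0063]
w3 0.17 [ 0.0102 -0.023  -0.0169] [ 0.0102  0.0219 -0.0169]
w3 0.177 [ 0.0074 -0.0239 -0.0104] [ 0.0075  0.0228 -0.0104]
w3 0.185 [ 0.0043 -0.025  -0.003 ] [ 0.0043  0.0239 -0.003 ]
w3 0.195 [ 0.0003 -0.0263  0.0063] [0.0003 0.0252 0.0063]
```

View pics/f0.png

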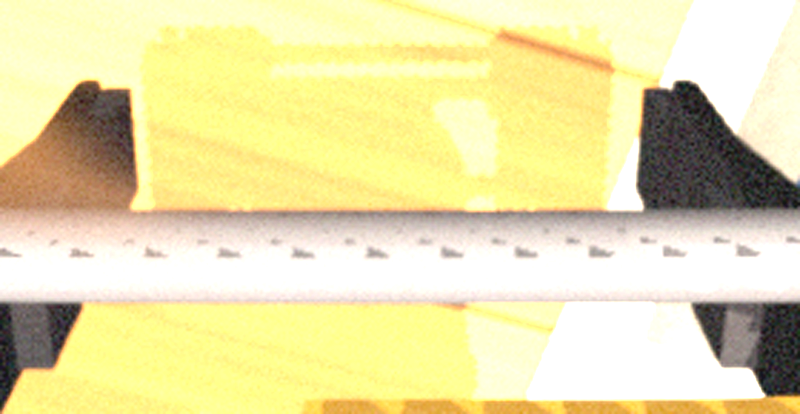

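View pics/f3.png

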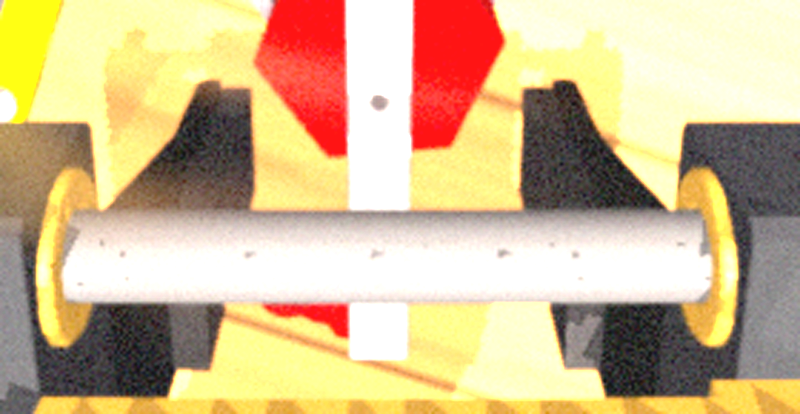

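The images say the visible fingertips are about 10–15 mm higher along the tool than the text claims. With TCP z at 0.173 the pads close above the bar, whose top is at 0.169. I'll open and go down in small steps, watching force and pictures.

Emit:
step_arm:
  plan:
    - [[0,0,0],[0,0,-0.002],160]
    - [[0,0,0],[0,0,-0.002],160]
    - [[0,0,0],[0,0,-0.002],160]
    - [[0,0,0],[0,0,-0.002],160]
    - [[0,0,0],[0,0,-0.002],160]
    - [[0,0,0],[0,0,0],160]
    - [[0,0,0],[0,0,0.003],160]
    - [[0,0,0],[0,0,0.006],160]
    - [[0,0,0],[0,0,0.008],160]
    - [[0,0,0],[0,0,0.009],160]

```text
time: 9.05
position: [0.4509, -0.0868, 0.1638]
tool_rot: [-3.089, -0.57, 0.0]
ft_force: [-0.6, -0.4, 0.2]
grip_width: 0.372
```

```bash
python3 - <<'E'
from h import *
s=ctrl.get_state();print(s['ft_force'],s['grip_width'],s['position'],s['tool_rot'])
w=ctrl.get_image('wrist')[:,:,::-1]; sd=ctrl.get_image('side')[:,:,::-1]
a=cv2.resize(w[160:440,180:460],(560,560),interpolation=cv2.INTER_CUBIC)
cv2.imwrite('pics/w7.png',a); cv2.imwrite('pics/s7.png',cv2.convertScaleAbs(cv2.resize(sd[240:340,230:330],(600,600),interpolation=cv2.INTER_CUBIC),alpha=1.8,beta=10))
E
```

```text
[-0.63873211 -0.36013239  0.16917297] 0.37191234056791933 [ 0.45089746 -0.08675944  0.16383348] [-3.08943034e+00 -5.69785599e-01  4.63010754e-04]
```

View pics/w7.png

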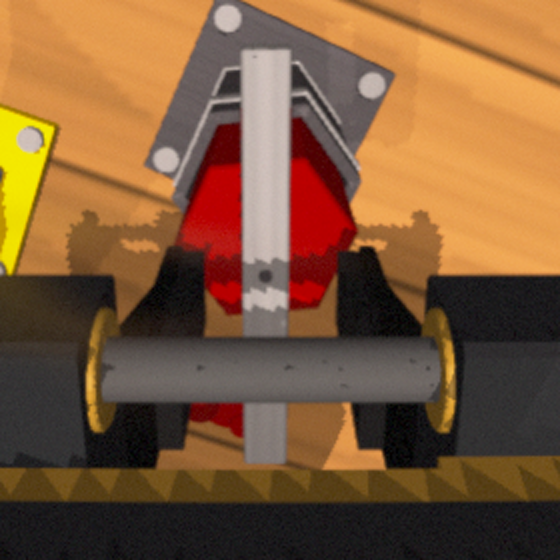

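View pics/s7.png

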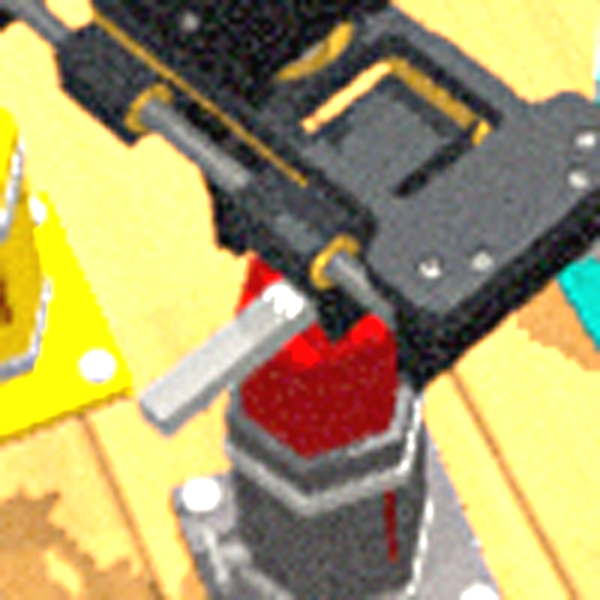

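```bash
python3 - <<'E'
from h import *
s=ctrl.get_state(); Rm=R.from_rotvec(s['tool_rot']).as_matrix(); p=s['position']
c=cal('side')
for y in(-.0162,-.025,.0162,.025):
  for xo in(-.0095,.0095):
    print(y,xo,[ (z,((proj(c,p+Rm@np.array([xo,y,z]))[0]-[230,240]+.5)*6).round(0).tolist()) for z in(-.015,-.01,-.005,0,.005,.014)])
E
```

```text
-0.0162 -0.0095 [(-0.015, [242.0, 254.0]), (-0.01, [244.0, 264.0]), (-0.005, [245.0, 274.0]), (0, [246.0, 284.0]), (0.005, [247.0, 294.0]), (0.014, [250.0, 311.0])]
-0.0162 0.0095 [(-0.015, [291.0, 216.0]), (-0.01, [292.0, 226.0]), (-0.005, [293.0, 236.0]), (0, [294.0, 246.0]), (0.005, [295.0, 256.0]), (0.014, [297.0, 273.0])]
-0.025 -0.0095 [(-0.015, [222.0, 237.0]), (-0.01, [223.0, 247.0]), (-0.005, [224.0, 257.0]), (0, [226.0, 267.0]), (0.005, [227.0, 277.0]), (0.014, [229.0, 294.0])]
-0.025 0.0095 [(-0.015, [270.0, 198.0]), (-0.01, [271.0, 209.0]), (-0.005, [272.0, 219.0]), (0, [273.0, 229.0]), (0.005, [274.0, 239.0]), (0.014, [276.0, 256.0])]
0.0162 -0.0095 [(-0.015, [321.0, 320.0]), (-0.01, [322.0, 330.0]), (-0.005, [322.0, 339.0]), (0, [323.0, 349.0]), (0.005, [324.0, 359.0]), (0.014, [326.0, 376.0])]
0.0162 0.0095 [(-0.015, [369.0, 280.0]), (-0.01, [370.0, 290.0]), (-0.005, [370.0, 300.0]), (0, [371.0, 309.0]), (0.005, [372.0, 319.0]), (0.014, [373.0, 337.0])]
0.025 -0.0095 [(-0.015, [342.0, 338.0]), (-0.01, [343.0, 348.0]), (-0.005, [344.0, 357.0]), (0, [345.0, 367.0]), (0.005, [346.0, 377.0]), (0.014, [347.0, 394.0])]
0.025 0.0095 [(-0.015, [391.0, 297.0]), (-0.01, [391.0, 307.0]), (-0.005, [392.0, 317.0]), (0, [393.0, 327.0]), (0.005, [393.0, 337.0]), (0.014, [394.0, 354.0])]
```

Both views put the real fingertips about 10 mm *behind* the reported TCP (side: tip at crop (322–343, 335); far tip (220,245)). So the tips are now at about 0.174. I'll go 14 mm lower to put them near 0.160, then close.

Emit:
step_arm:
  plan:
    - [[0,0,0],[0,0,0.004],160]
    - [[0,0,0],[0,0,0.008],160]
    - [[0,0,0],[0,0,0.012],160]
    - [[0,0,0],[0,0,0.0135],160]
    - [[0,0,0],[0,0,0.0135],255]
    - [[0,0,0],[0,0,0.0135],255]
    - [[0,0,0],[0,0,0.0135],255]
    - [[0,0,0],[0,0,0.0135],255]
    - [[0,0,0],[0,0,0.0135],255]
    - [[0,0,0],[0,0,0.0135],255]
  squeeze: 30

```text
time: 10.4
position: [0.4511, -0.0867, 0.1506]
tool_rot: [3.089, 0.57, 0.0]
ft_force: [-0.5, 0.1, 1.3]
grip_width: 0.126
```

```bash
python3 - <<'E'
from h import *
s=ctrl.get_state();print(s['ft_force'],s['grip_width'],s['position'],s['tool_rot'])
go([.6495,-.188,.225],down(-79.7))
E
```

```text
[-0.46665852  0.1199131   1.3170622 ] 0.12610785247023382 [ 0.4510781  -0.08672193  0.15064058] [3.08936492e+00 5.69912094e-01 1.73159967e-04]
turn [0.0001, -0.0001, 0.1851] shift [0.1492, 0.1654, -0.0743] deg 10.6 mm 234.9
```

Width 0.126 (about 11 mm) means the bar is gripped. Now lift, travel and turn to above the pan.

Emit:
step_arm:
  plan:
    - [[0,0,0],[0,0,-0.008],255]
    - [[0,0,0],[0,0,-0.025],255]
    - [[0,0,0.01],[0.008,0.009,-0.04],255]
    - [[0,0,0.04],[0.03,0.033,-0.048],255]
    - [[0,0,0.08],[0.06,0.066,-0.05],255]
    - [[0,0,0.12],[0.092,0.102,-0.05],255]
    - [[0,0,0.15],[0.12,0.133,-0.05],255]
    - [[0,0,0.175],[0.14,0.155,-0.05],255]
    - [[0,0,0.185],[0.1485,0.1645,-0.05],255]
    - [[0,0,0.185],[0.1492,0.1654,-0.05],255]

```text
time: 11.65
position: [0.6495, -0.1882, 0.2007]
tool_rot: [-3.128, -0.282, 0.0]
ft_force: [-0.4, 0.2, -1.3]
grip_width: 0.133
```

```bash
python3 - <<'E'
from h import *
s=ctrl.get_state();print(s['ft_force'],s['grip_width'],s['position'],s['tool_rot'],np.abs(s['qd']).max())
w=ctrl.get_image('wrist')[:,:,::-1]; cv2.imwrite('pics/w8.png',w)
c=cal('wrist'); np.save('pics/w8.npy',np.r_[c['rvec'],c['tvec'],s['position'],s['tool_rot']])
cv2.imwrite('pics/s8.png',ctrl.get_image('side')[:,:,::-1])
E
```

```text
[-0.39240925  0.18547317 -1.32262188] 0.1329668057933559 [ 0.64945313 -0.18816399  0.20071475] [-3.12848925e+00 -2.81891950e-01  4.64069223e-04] 0.011789230419930163
```

View pics/w8.png

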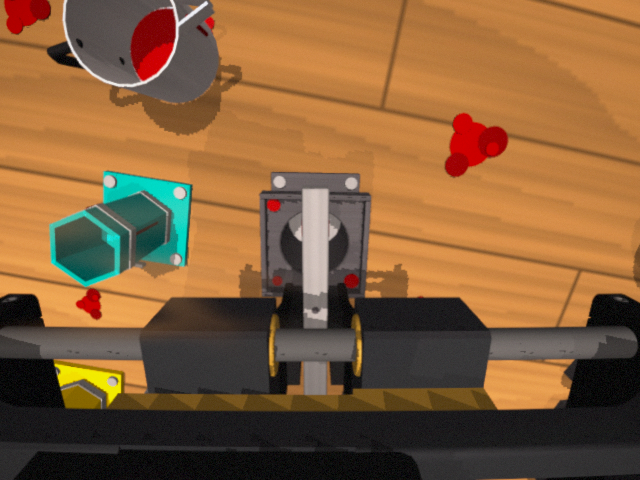

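View pics/s8.png

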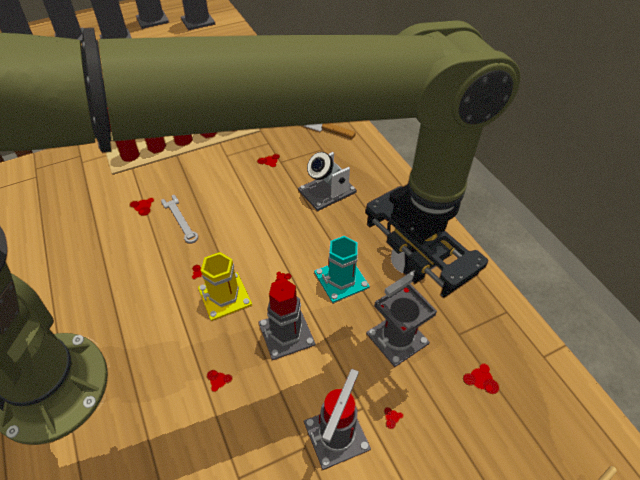

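Wrist view: the bar is level, with its far end at (316,188) and its hole at (314,310). The pan's far rim corners are at (262,192) and (370,192), parallel to the bar.

```bash
python3 - <<'E'
from h import *
v=np.load('pics/w8.npy'); c=dict(cal('wrist'));c['rvec'],c['tvec']=v[:3],v[3:6]
P=onplane(c,[[261.5,192],[370.5,192]],.12); print('pan far corners',P, 'width',np.linalg.norm(P[0]-P[1]))
d=P[0]-P[1]; yaw=np.arctan2(d[1],d[0])-np.pi/2; ctr=P.mean(0)-.04*np.array([np.cos(yaw),np.sin(yaw),0]); print('pan',ctr,np.degrees(yaw))
print('bar hole',onplane(c,[[314,310]],.219),'far end mid',onplane(c,[[316,187.5]],.219),'edges far',onplane(c,[[303,188],[329,188]],.219))
b=onplane(c,[[316,187.5]],.219)[0]-onplane(c,[[314,310]],.219)[0];print(np.linalg.norm(b),np.degrees(np.arctan2(b[1],b[0])))
im=cv2.imread('pics/w8.png')[170:320,240:390]; cv2.imwrite('pics/w8c.png',cv2.resize(im,(600,600),interpolation=cv2.INTER_CUBIC))
E
```

```text
pan far corners [[ 0.68252344 -0.14230172  0.12      ]
 [ 0.69641606 -0.21830657  0.12      ]] width 0.07726410616994307
pan [ 0.65012167 -0.18749642  0.12      ] 10.358516756238261
bar hole [[ 0.64764353 -0.18678786  0.219     ]] far end mid [[ 0.70516078 -0.17720428  0.219     ]] edges far [[ 0.70393998 -0.17171719  0.219     ]
 [ 0.70595998 -0.18276861  0.219     ]]
0.05831019751684655 9.459774990725123
```

View pics/w8c.png

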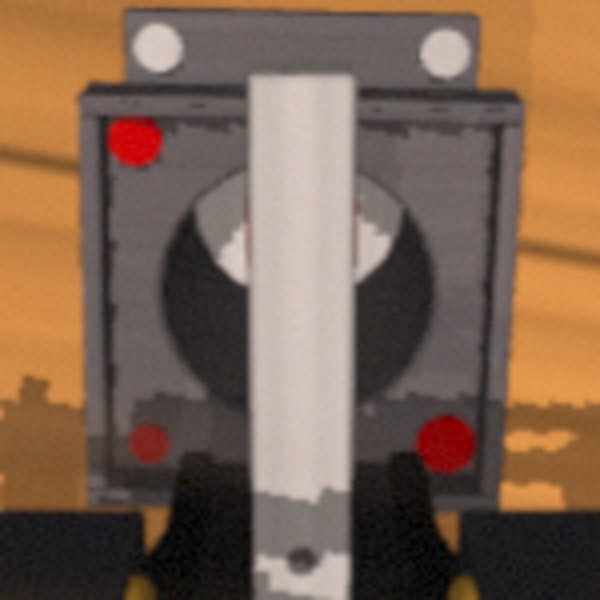

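Emit:
step_arm:
  plan:
    - [[0,0,0],[0.001,0.0005,0.008],255]
    - [[0,0,0],[0.002,0.001,0.024],255]
    - [[0,0,0],[0.002,0.001,0.042],255]
    - [[0,0,0],[0.002,0.001,0.058],255]
    - [[0,0,0],[0.002,0.001,0.069],255]
    - [[0,0,0],[0.002,0.001,0.077],255]
    - [[0,0,0],[0.002,0.001,0.082],255]
    - [[0,0,0],[0.002,0.001,0.085],255]
    - [[0,0,0],[0.002,0.001,0.0865],255]
    - [[0,0,0],[0.002,0.001,0.0865],255]

```text
time: 13.0
position: [0.6517, -0.1887, 0.1143]
tool_rot: [3.129, 0.282, 0.001]
ft_force: [-0.2, 0.5, -1.0]
grip_width: 0.132
```

```bash
python3 - <<'E'
from h import *
s=ctrl.get_state();print(s['ft_force'],s['torque'],s['grip_width'],s['position'],s['tool_rot'],np.abs(s['qd']).max())
w=ctrl.get_image('wrist')[170:370,200:440,::-1]; cv2.imwrite('pics/w9.png',cv2.resize(w,(720,600),interpolation=cv2.INTER_CUBIC))
cv2.imwrite('pics/s9.png',cv2.resize(ctrl.get_image('side')[240:370,350:500,::-1],None,fx=4.5,fy=4.5,interpolation=cv2.INTER_CUBIC))
E
```

```text
[-0.18495754  0.4785319  -1.03774225] [-0.00673219  0.00455839  0.03271425] 0.13166158428891675 [ 0.65168528 -0.18872061  0.11425515] [3.12868298e+00 2.81966920e-01 5.17282462e-04] 0.0020624238002954734
```

View pics/w9.png

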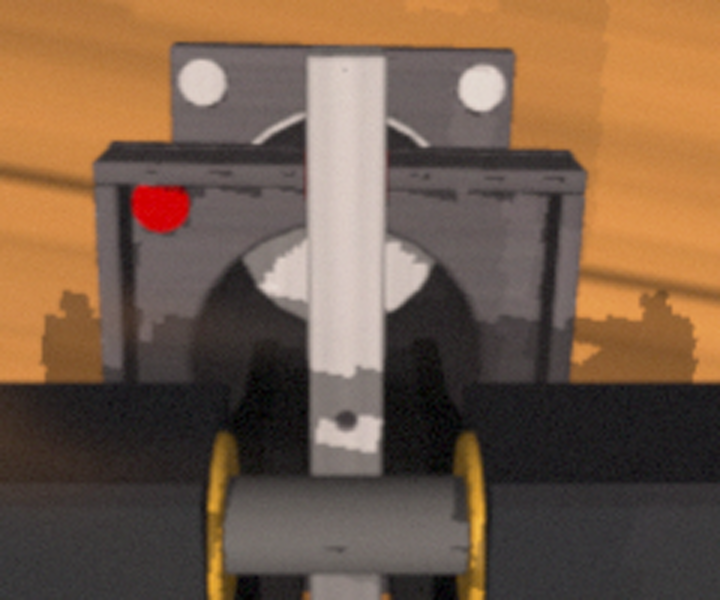

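View pics/s9.png

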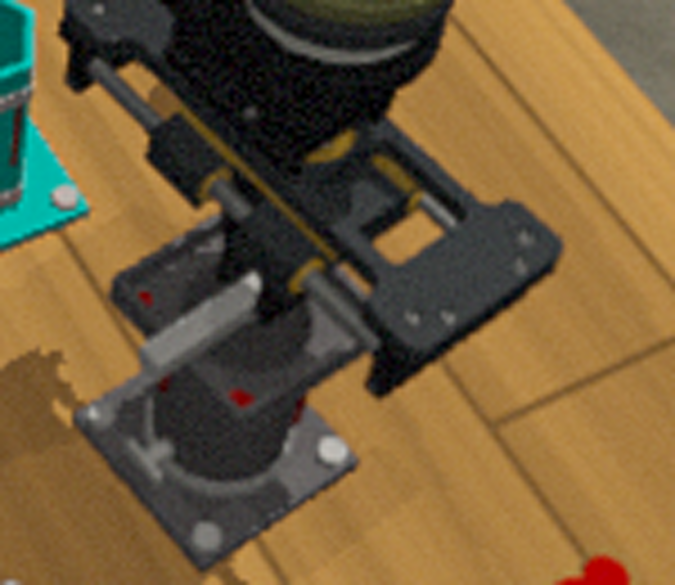

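Emit:
step_arm:
  plan:
    - [[0,0,0.012],[0,-0.001,0],255]
    - [[0,0,0.012],[0,-0.001,0.0008],255]
    - [[0,0,0.012],[0,-0.001,0.0012],255]
    - [[0,0,0.012],[0,-0.001,0.0012],255]
    - [[0,0,0.012],[0,-0.001,0.0012],180]
    - [[0,0,0.012],[0,-0.001,0.0012],180]
    - [[0,0,0.012],[0,-0.001,0.0012],180]
    - [[0,0,0.012],[0,-0.001,0.0012],180]
    - [[0,0,0.012],[0,-0.001,-0.008],180]
    - [[0,0,0.012],[0,-0.001,-0.03],120]

```text
time: 14.35
position: [0.6507, -0.1876, 0.1437]
tool_rot: [-3.13, -0.263, 0.003]
ft_force: [0.6, -0.3, 0.9]
grip_width: 0.343
```

```bash
python3 - <<'E'
from h import *
s=ctrl.get_state();print(s['ft_force'],s['grip_width'],s['position'],s['tool_rot'],np.abs(s['qd']).max())
w=ctrl.get_image('wrist')[170:370,200:440,::-1]; cv2.imwrite('pics/w10.png',cv2.resize(w,(720,600),interpolation=cv2.INTER_CUBIC))
cv2.imwrite('pics/s10.png',cv2.resize(ctrl.get_image('side')[240:370,350:500,::-1],None,fx=4.5,fy=4.5,interpolation=cv2.INTER_CUBIC))
E
```

```text
[ 0.63496056 -0.34921895  0.92053685] 0.3432267644444852 [ 0.65065239 -0.18763511  0.14369484] [-3.12982257e+00 -2.63335179e-01  3.07322033e-03] 0.3063766208338531
```

View pics/w10.png

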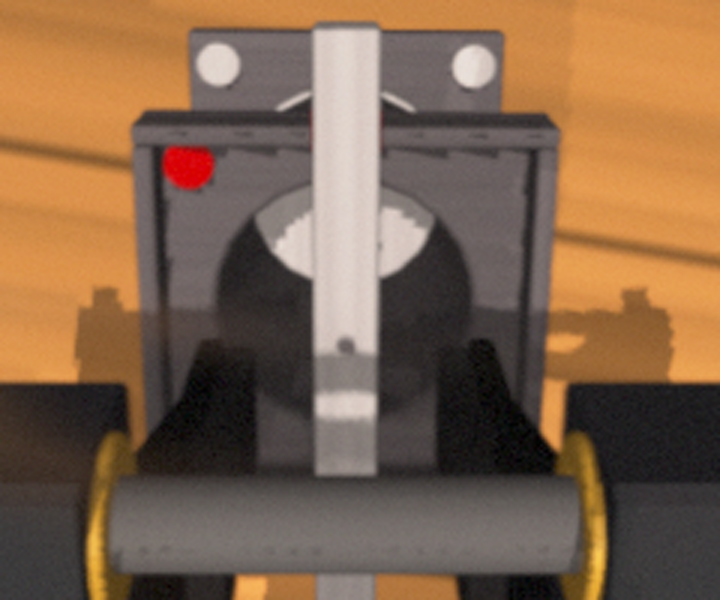

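View pics/s10.png

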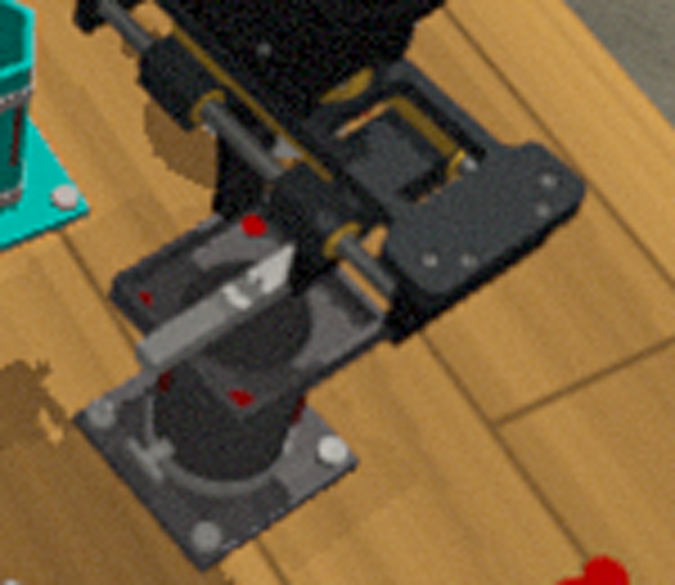

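The bar rests on both rims, centred (bar at column 346, pan middle at 345) and parallel. Next, hover over the candle with the jaws opening.

```bash
python3 - <<'E'
from h import *
s=dict(ctrl.get_state()); s['position']=np.array([.6515,-.1877,.144]); s['tool_rot']=R.from_matrix(down(-80.4)).as_rotvec()
go([.4547,-.084,.20],down(-92.5),s)
E
```

```text
turn [0.0, -0.0, 0.2112] shift [-0.1768, -0.1351, -0.056] deg 12.1 mm 229.4
```

Emit:
step_arm:
  plan:
    - [[0,0,0],[0,0,-0.03],0]
    - [[0,0,0.01],[-0.008,-0.006,-0.05],0]
    - [[0,0,0.04],[-0.03,-0.023,-0.056],0]
    - [[0,0,0.08],[-0.06,-0.046,-0.056],0]
    - [[0,0,0.12],[-0.09,-0.069,-0.056],0]
    - [[0,0,0.15],[-0.12,-0.092,-0.056],0]
    - [[0,0,0.18],[-0.147,-0.112,-0.056],0]
    - [[0,0,0.205],[-0.168,-0.128,-0.056],0]
    - [[0,0,0.211],[-0.176,-0.134,-0.056],0]
    - [[0,0,0.211],[-0.1768,-0.1351,-0.056],0]

```text
time: 15.7
position: [0.4545, -0.0841, 0.2003]
tool_rot: [3.14, -0.068, 0.001]
ft_force: [0.1, -0.2, 0.9]
grip_width: 1.0
```

```bash
sed -i 's/^CAN.*//; s/CAN=(.4553,-.0835,-.035)/CAN=(.4547,-.084,-.044)/' ov.py; python3 ov.py w11
python3 -c "
from h import *
cv2.imwrite('pics/t11.png',cv2.resize(ctrl.get_image('top')[150:240,370:460,::-1],None,fx=6,fy=6,interpolation=cv2.INTER_CUBIC))"
```

```text
[ 0.4545 -0.0841  0.2003] [ 3.1397e+00 -6.7800e-02  1.4000e-03] 15.7 0.008107370115809209
```

View pics/w11o.png

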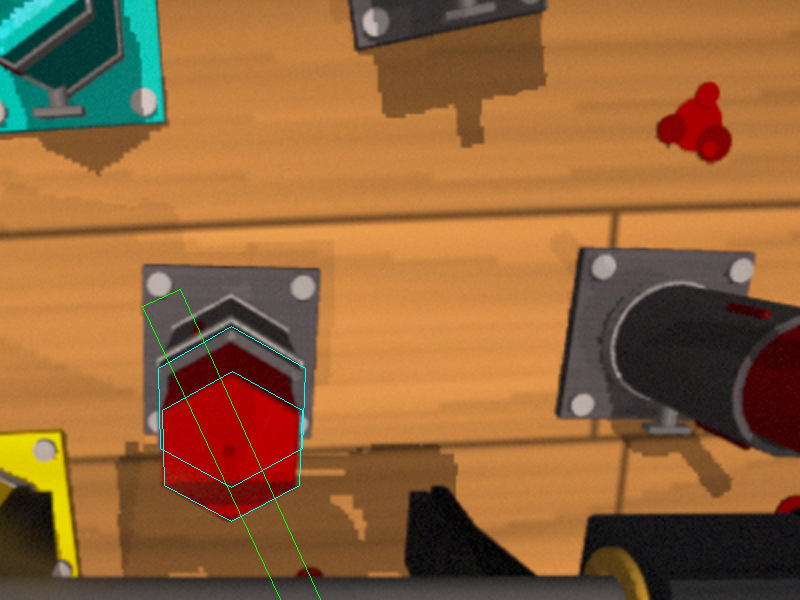

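View pics/t11.png

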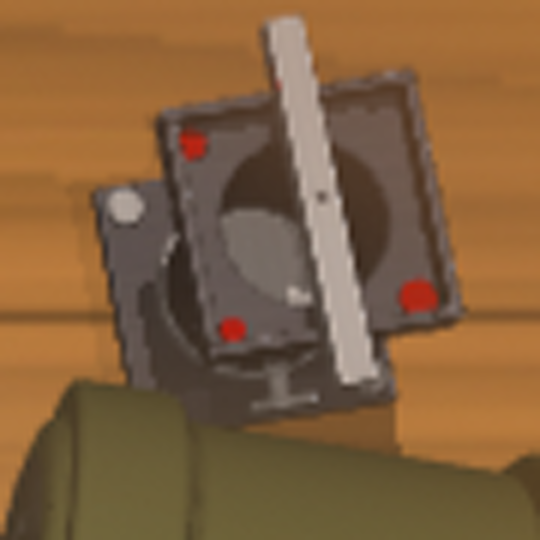

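The candle outline lies on the model within 1 mm (image centre (232,450)), and the top view shows the bar across the pan's middle. Descend and grip, keeping the tips above the mould rim.

Emit:
step_arm:
  plan:
    - [[0,0,0],[0,0,0.01],0]
    - [[0,0,0],[0,0,0.03],0]
    - [[0,0,0],[0,0,0.05],0]
    - [[0,0,0],[0,0,0.07],0]
    - [[0,0,0],[0,0,0.082],0]
    - [[0,0,0],[0,0,0.088],0]
    - [[0,0,0],[0,0,0.09],0]
    - [[0,0,0],[0,0,0.09],100]
    - [[0,0,0],[0,0,0.09],255]
    - [[0,0,0],[0,0,0.09],255]
  squeeze: 30

```text
time: 17.05
position: [0.4548, -0.0841, 0.1105]
tool_rot: [3.14, -0.068, 0.001]
ft_force: [0.4, -0.2, 0.4]
grip_width: 0.745
```

Emit:
step_arm:
  plan:
    - [[0,0,0],[0,0,0],255]
    - [[0,0,0],[0,0,0],255]
    - [[0,0,0],[0,0,0],255]
    - [[0,0,0],[0,0,0],255]
    - [[0,0,0],[0,0,0],255]
    - [[0,0,0],[0,0,0],255]
    - [[0,0,0],[0,0,0],255]
    - [[0,0,0],[0,0,0],255]
    - [[0,0,0],[0,0,-0.002],255]
    - [[0,0,0],[0,0,-0.005],255]
  squeeze: 40

```text
time: 18.3
position: [0.4541, -0.0839, 0.1148]
tool_rot: [-3.141, 0.068, 0.001]
ft_force: [1.4, -0.5, -1.6]
grip_width: 0.502
```

```bash
python3 - <<'E'
from h import *
s=ctrl.get_state();print(s['ft_force'],s['torque'],s['grip_width'],s['position'],s['tool_rot'],np.abs(s['qd']).max())
w=ctrl.get_image('wrist')[170:440,180:450,::-1]; cv2.imwrite('pics/w12.png',cv2.resize(w,(600,600),interpolation=cv2.INTER_CUBIC))
cv2.imwrite('pics/s12.png',cv2.resize(ctrl.get_image('side')[220:370,220:370,::-1],None,fx=4,fy=4,interpolation=cv2.INTER_CUBIC))
E
```

```text
[ 1.37967651 -0.50133556 -1.60374221] [ 0.00658776  0.02150594 -0.02250739] 0.5022244476766787 [ 0.45412635 -0.08392713  0.11482087] [-3.14062935e+00  6.78226691e-02  1.21952958e-03] 0.05172696452578464
```

View pics/w12.png

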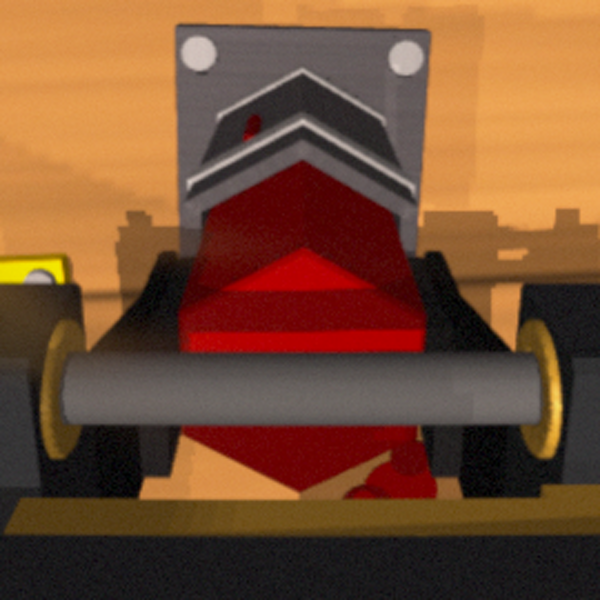

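View pics/s12.png

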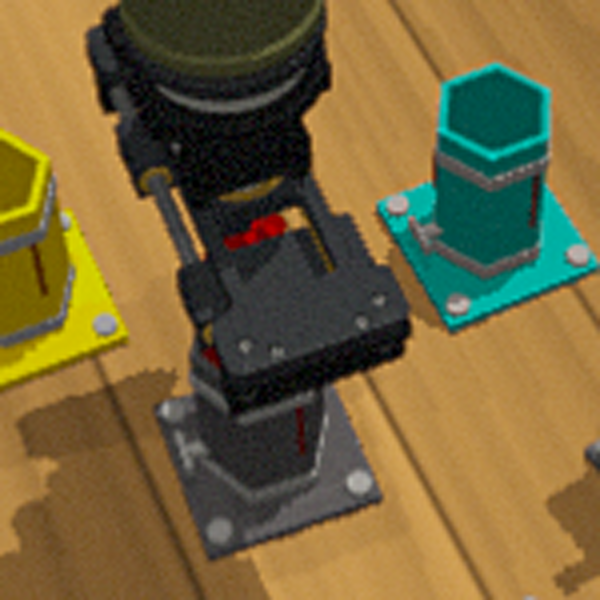

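Jaws hold the flats (width 0.502, or 43.7 mm) and the force shows the weight taken. Draw straight up.

Emit:
step_arm:
  plan:
    - [[0,0,0],[0,0,-0.005],255]
    - [[0,0,0],[0,0,-0.015],255]
    - [[0,0,0],[0,0,-0.03],255]
    - [[0,0,0],[0,0,-0.05],255]
    - [[0,0,0],[0,0,-0.075],255]
    - [[0,0,0],[0,0,-0.1],255]
    - [[0,0,0],[0,0,-0.125],255]
    - [[0,0,0],[0,0,-0.147],255]
    - [[0,0,0],[0,0,-0.162],255]
    - [[0,0,0],[0,0,-0.17],255]

```text
time: 19.65
position: [0.4547, -0.084, 0.2862]
tool_rot: [3.14, -0.068, 0.002]
ft_force: [0.2, -0.1, -1.8]
grip_width: 0.504
```

```bash
python3 - <<'E'
from h import *
s=dict(ctrl.get_state());print(s['ft_force'],s['torque'],s['grip_width'],s['position'],s['tool_rot'],s['joint_positions'].round(3),np.abs(s['qd']).max())
cv2.imwrite('pics/s13.png',ctrl.get_image('side')[:,:,::-1])
lens=np.array([.678,.243,.105]); yw=np.radians(8.5); e=np.radians(50)
a=np.array([-np.cos(yw)*np.cos(e),-np.sin(yw)*np.cos(e),np.sin(e)])
z=-a; y=np.array([np.cos(yw-np.pi/2),np.sin(yw-np.pi/2),0]); Rt=np.c_[np.cross(y,z),y,z]
s['position']=np.array([.4545,-.084,.285]); s['tool_rot']=R.from_matrix(down(-92.5)).as_rotvec()
go(lens+.24*a,Rt,s); print(lens+.24*a)
E
```

```text
[ 0.20235907 -0.14061334 -1.80881144] [ 0.04006352  0.00615569 -0.01223773] 0.5040345581664608 [ 0.45474149 -0.08401292  0.28619023] [ 3.14023216e+00 -6.77194539e-02  1.80438709e-03] [ 0.786 -0.104 -0.604  1.75  -0.059  1.476 -1.424] 0.12029012656537427
turn [0.067, 0.696, -0.1841] shift [0.0576, -0.307, -0.0039] deg 41.4 mm 312.4
[0.52542549 0.22019759 0.28885067]
```

View pics/s13.png

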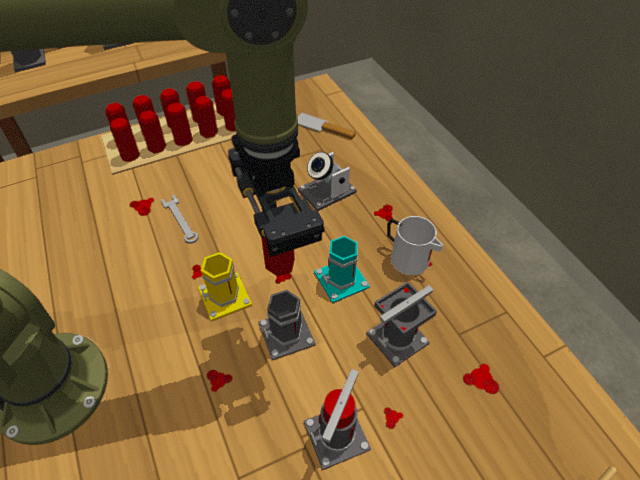

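Side view: the candle is fully out above the empty mould (283,320) and the bar lies on the pan (405,305). Swing to a stand-off in front of the lens.

Emit:
step_arm:
  plan:
    - [[0.001,0.014,-0.004],[0.001,-0.007,-0.003],255]
    - [[0.005,0.056,-0.015],[0.004,-0.025,-0.01],255]
    - [[0.012,0.125,-0.033],[0.01,-0.055,-0.015],255]
    - [[0.022,0.23,-0.06],[0.019,-0.1,-0.015],255]
    - [[0.033,0.348,-0.092],[0.029,-0.153,-0.015],255]
    - [[0.045,0.466,-0.124],[0.039,-0.207,-0.012],255]
    - [[0.055,0.57,-0.151],[0.048,-0.252,-0.008],255]
    - [[0.062,0.64,-0.169],[0.053,-0.282,-0.005],255]
    - [[0.066,0.682,-0.18],[0.0565,-0.301,-0.004],255]
    - [[0.067,0.696,-0.184],[0.0576,-0.307,-0.004],255]

```text
time: 20.95
position: [0.5374, 0.233, 0.2771]
tool_rot: [-2.914, -0.222, -1.037]
ft_force: [-0.6, -0.5, -1.2]
grip_width: 0.506
```

Emit:
step_arm:
  plan:
    - [[0,0,0],[0,0,0],255]
    - [[0,0,0],[0,0,0],255]
    - [[0,0,0],[0,0,0],255]
    - [[0,0,0],[0,0,0],255]
    - [[0,0,0],[0,0,0],255]
    - [[0,0,0],[0,0,0],255]
    - [[0,0,0],[0,0,0],255]
    - [[0,0,0],[0,0,0],255]
    - [[0,0,0],[0,0,0],255]
    - [[0,0,0],[0,0,0],255]

```text
time: 22.2
position: [0.5396, 0.2304, 0.2787]
tool_rot: [-2.915, -0.214, -1.04]
ft_force: [-0.1, 0.5, -1.0]
grip_width: 0.499
```

```bash
python3 - <<'E'
from h import *
s=dict(ctrl.get_state());print(s['grip_width'],s['position'],s['tool_rot'],s['joint_positions'].round(3),np.abs(s['qd']).max())
print(R.from_rotvec(s['tool_rot']).as_matrix().round(4))
for n in('wrist','side','top'):
    c=cal(n); np.save(f'pics/{n}14.npy',np.r_[c['rvec'],c['tvec']]); cv2.imwrite(f'pics/{n}14.png',ctrl.get_image(n)[:,:,::-1])
E
```

```text
0.4994786906658675 [0.53961084 0.23044956 0.27871254] [-2.9150338  -0.214384   -1.03963629] [-0.305 -0.301 -0.288  2.103  0.317  0.731 -2.203] 0.00264423915760949
[[ 0.7659  0.143   0.6268]
 [ 0.1167 -0.9897  0.0832]
 [ 0.6323  0.0094 -0.7747]]
```

View pics/wrist14.png

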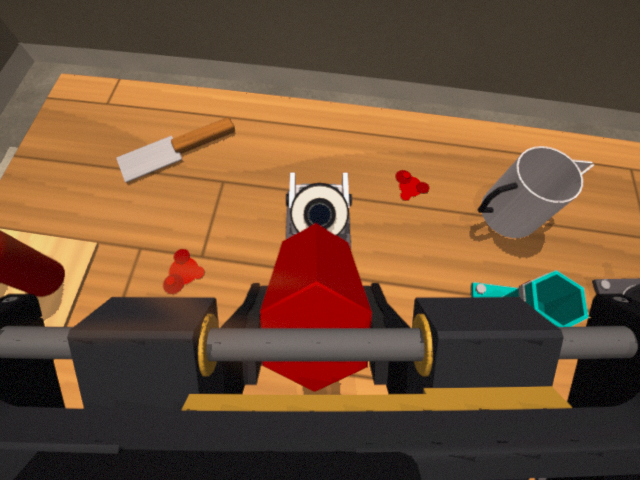

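View pics/side14.png

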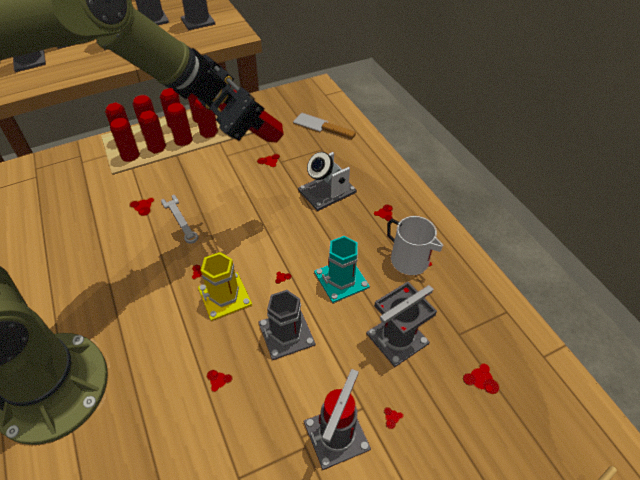

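View pics/top14.png

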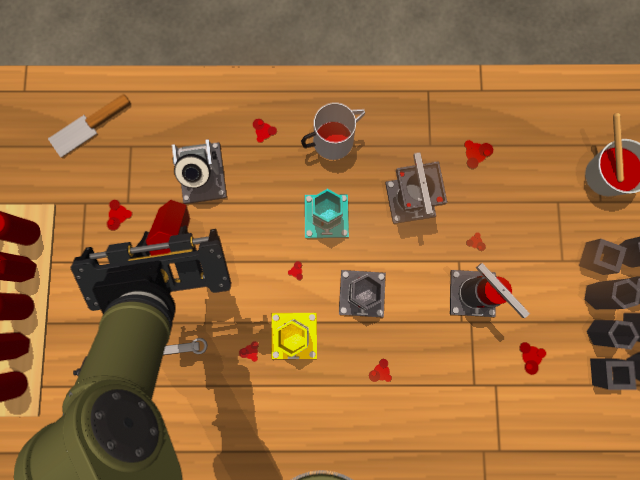

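The arm stopped short at joint 2's limit (-0.301) at the stand-off; the final pose is further out. The wrist view shows the lens at (319,213) dead ahead of the crown. I'll triangulate the lens with all three cameras.

```bash
python3 - <<'E'
from h import *
cs={}
for n in('wrist','side','top'):
    c=dict(cal(n)); v=np.load(f'pics/{n}14.npy'); c['rvec'],c['tvec']=v[:3],v[3:]; cs[n]=c
# dark lens blobs: fit ellipse of the bright ring outer / inner
out={}
for n,(x,y) in {'wrist':(319,213),'side':(320,166),'top':(192,172)}.items():
    im=cv2.imread(f'pics/{n}14.png'); k=8;h=36
    cr=cv2.resize(im[y-h:y+h,x-h:x+h],None,fx=k,fy=k,interpolation=cv2.INTER_CUBIC)
    hsv=cv2.cvtColor(cr,cv2.COLOR_BGR2HSV); m=((hsv[...,2]>150)&(hsv[...,1]<75)).astype(np.uint8)
    cts,hi=cv2.findContours(m,cv2.RETR_CCOMP,cv2.CHAIN_APPROX_NONE)
    for i,q in enumerate(cts):
        if len(q)>150 and cv2.contourArea(q)>1500:
            e=cv2.fitEllipse(q); ctr=((e[0][0]+.5)/k-.5+x-h,(e[0][1]+.5)/k-.5+y-h)
            print(n,'hole' if hi[0][i][3]>=0 else 'outer',np.round(ctr,2),np.round(np.array(e[1])/k,1),round(e[2],1))
            cv2.ellipse(cr,e,(0,255,0) if hi[0][i][3]>=0 else (255,0,0),1)
    cv2.imwrite(f'pics/L{n}.png',cr)
im=np.hstack([cv2.resize(cv2.imread(f'pics/L{n}.png'),(266,266)) for n in('wrist','side','top')]); cv2.imwrite('pics/L.png',im)
E
```

```text
wrist outer [319.24 211.31] [48.1 52.1] 91.8
wrist outer [342.73 190.35] [16.6 29.1] 169.2
wrist outer [294.62 189.8 ] [16.6 29.7] 12.7
side outer [341.   170.68] [ 2.4 24.3] 64.9
side outer [318.35 164.5 ] [20.2 25.9] 31.0
side hole [317.29 164.73] [13.8 18.4] 29.0
top outer [191.51 171.77] [29.4 33.6] 109.3
top hole [191.6  172.96] [19.5 21.4] 125.5
top outer [173.9  153.19] [ 3.4 24.5] 173.7
top outer [ 98.36 310.36] [ 87.2 390.1] 32.9
```

View pics/L.png

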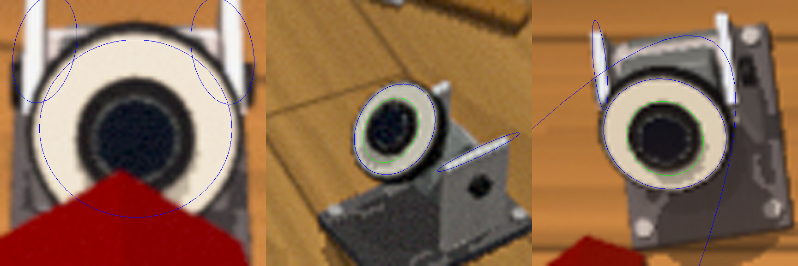

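```bash
python3 - <<'E'
from h import *
cs={}
for n in('wrist','side','top'):
    c=dict(cal(n)); v=np.load(f'pics/{n}14.npy'); c['rvec'],c['tvec']=v[:3],v[3:]; cs[n]=c
uv={'wrist':[320.1,214.1],'side':[317.5,164.4],'top':[191.4,173.2]}
yw=np.radians(8.5); e=np.radians(50)
a=np.array([-np.cos(yw)*np.cos(e),-np.sin(yw)*np.cos(e),np.sin(e)])
for n in cs: print(n,onplane(cs[n],[uv[n]],.105)[0])
for g in(('wrist','side','top'),('side','top'),('wrist','top'),('wrist','side')):
    X=tri([cs[n] for n in g],[uv[n] for n in g]); print(g,X.round(4),[ (proj(cs[n],X)[0]-uv[n]).round(1).tolist() for n in cs])
# camera base corners(wrist/top): screws for yaw
s=ctrl.get_state();print(s['time'])
# screws in top14 
im=cv2.imread('pics/top14.png'); cv2.imwrite('pics/Ltop2.png',cv2.resize(im[130:210,160:240],(800,800),interpolation=cv2.INTER_CUBIC)[:600])
E
```

```text
wrist [0.67606622 0.24357572 0.105     ]
side [0.6760377  0.24090988 0.105     ]
top [0.67850753 0.24300916 0.105     ]
('wrist', 'side', 'top') [0.6782 0.2439 0.1019] [[-0.1, -0.4], [0.3, -0.0], [-0.1, 0.6]]
('side', 'top') [0.6784 0.2439 0.102 ] [[-0.1, -0.7], [0.4, -0.1], [-0.1, 0.5]]
('wrist', 'top') [0.6801 0.2443 0.0982] [[-0.3, -0.4], [0.9, 0.9], [0.2, 0.2]]
('wrist', 'side') [0.6774 0.2437 0.1023] [[-0.0, 0.0], [0.0, -0.0], [-0.0, 1.0]]
22.35
```

View pics/Ltop2.png

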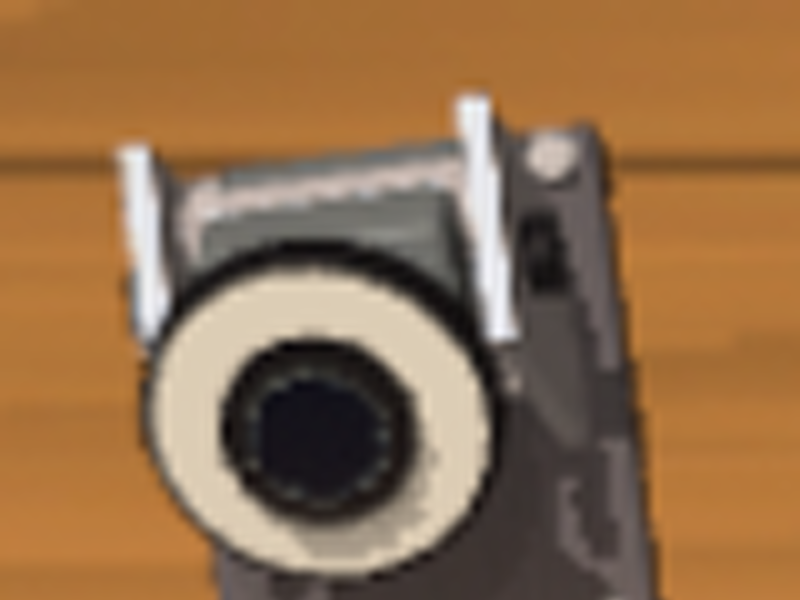

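```bash
cat >> h.py <<'E'
LENS=np.array([.677,.2427,.105])
def show(dist=.12,off=(0,0,.0635),yaw=8.5,lens=LENS):
    yw=np.radians(yaw); e=np.radians(50)
    a=np.array([-np.cos(yw)*np.cos(e),-np.sin(yw)*np.cos(e),np.sin(e)])
    z=-a; y=np.array([np.cos(yw-np.pi/2),np.sin(yw-np.pi/2),0]); Rt=np.c_[np.cross(y,z),y,z]
    return lens+dist*a-Rt@np.array(off),Rt,a
E
python3 - <<'E'
from h import *
p,Rt,a=show(); print(p); go(p,Rt)
E
```

```text
[0.56034407 0.22526565 0.24556916]
turn [0.0103, 0.0136, 0.0022] shift [-0.0057, 0.0078, 0.0383] deg 1.0 mm 39.4
```

Emit:
step_arm:
  plan:
    - [[0.002,0.003,0],[-0.001,0.001,0.006],255]
    - [[0.004,0.005,0.001],[-0.002,0.003,0.014],255]
    - [[0.006,0.008,0.001],[-0.0035,0.005,0.023],255]
    - [[0.008,0.011,0.002],[-0.005,0.0065,0.031],255]
    - [[0.01,0.013,0.002],[-0.0055,0.0075,0.036],255]
    - [[0.01,0.0136,0.002],[-0.0057,0.0078,0.038],255]
    - [[0.01,0.0136,0.002],[-0.0057,0.0078,0.038],255]
    - [[0.01,0.0136,0.002],[-0.0057,0.0078,0.038],255]
    - [[0.01,0.0136,0.002],[-0.0057,0.0078,0.038],255]
    - [[0.01,0.0136,0.002],[-0.0057,0.0078,0.038],255]

```text
time: 23.6
position: [0.5602, 0.2253, 0.246]
tool_rot: [-2.898, -0.215, -1.055]
ft_force: [0.1, -0.8, -1.7]
grip_width: 0.504
```

```bash
python3 - <<'E'
from h import *
s=dict(ctrl.get_state());print(s['grip_width'],s['position'],s['tool_rot'],s['joint_positions'].round(3),np.abs(s['qd']).max())
p,Rt,a=show(); go(p,Rt)
for n in('wrist','side','top'):
    c=cal(n); np.save(f'pics/{n}15.npy',np.r_[c['rvec'],c['tvec'],s['position'],s['tool_rot']]); cv2.imwrite(f'pics/{n}15.png',ctrl.get_image(n)[:,:,::-1])
E
```

```text
0.5036739387837859 [0.5601976  0.22528415 0.24597707] [-2.89752017 -0.21548731 -1.05511791] [-0.283 -0.25  -0.279  2.141  0.352  0.623 -2.22 ] 0.002207390858647857
turn [0.0002, -0.0003, 0.0002] shift [-0.0002, 0.0, 0.0004] deg 0.0 mm 0.4
```

On target by the encoders. I'll check by overlaying the modelled candle, lens axis and camera in the views.

```bash
cat > ov2.py <<'E'
from h import *
import sys
tag=sys.argv[1]; off=np.array(eval(sys.argv[2])) if len(sys.argv)>2 else np.array([0,0,.0635])
outs=[]
for n,(x,y,w,h) in {'side':(220,80,150,130),'top':(100,120,150,130)}.items():
    c=dict(cal(n)); v=np.load(f'pics/{n}{tag}.npy'); c['rvec'],c['tvec']=v[:3],v[3:6]; Rm=R.from_rotvec(v[9:12]).as_matrix(); p=v[6:9]
    im=cv2.resize(cv2.imread(f'pics/{n}{tag}.png')[y:y+h,x:x+w],None,fx=5,fy=5,interpolation=cv2.INTER_CUBIC)
    def L(P,col,cl=True):
        q=(proj(c,P)-[x,y]+.5)*5-.5; cv2.polylines(im,[np.round(q).astype(int)],cl,col,1)
    t=np.radians(np.arange(6)*60)
    def hexa(d,z): return p+(np.c_[d/3**.5*np.cos(t),d/3**.5*np.sin(t),np.full(6,z)]+[off[0],off[1],0])@Rm.T
    L(hexa(.034,off[2]),(0,255,0)); L(hexa(.044,off[2]-.008),(0,255,255)); L(hexa(.044,off[2]-.11),(255,255,0))
    _,Rt,a=show(); L(np.array([LENS,LENS+.12*a]),(255,0,255),False)
    tt=np.linspace(0,2*np.pi,40); L(LENS-.006*a+.034*(np.c_[np.cos(tt)]*Rt[:,0]+np.c_[np.sin(tt)]*Rt[:,1]),(255,0,0))
    cv2.imwrite(f'pics/{n}{tag}o.png',im)
E
python3 ov2.py 15
```

```text
(no output)
```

View pics/side15o.png

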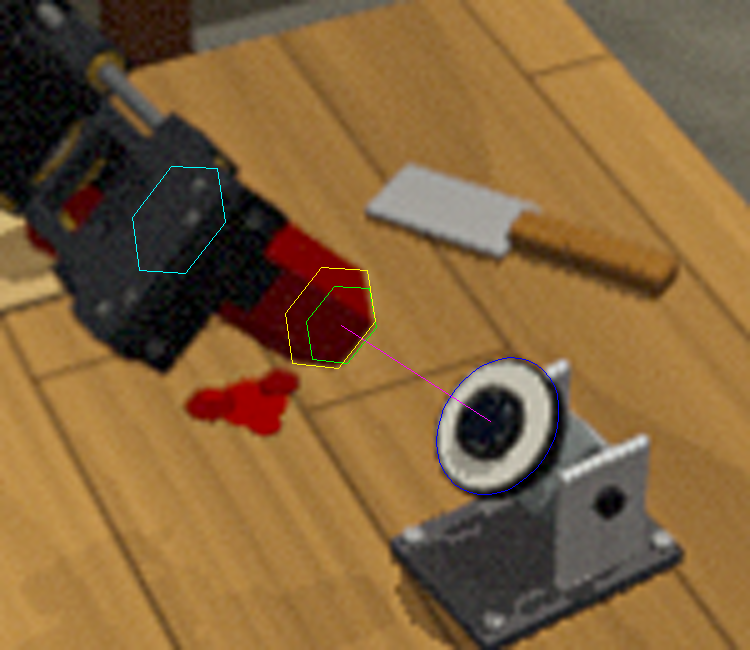

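View pics/top15o.png

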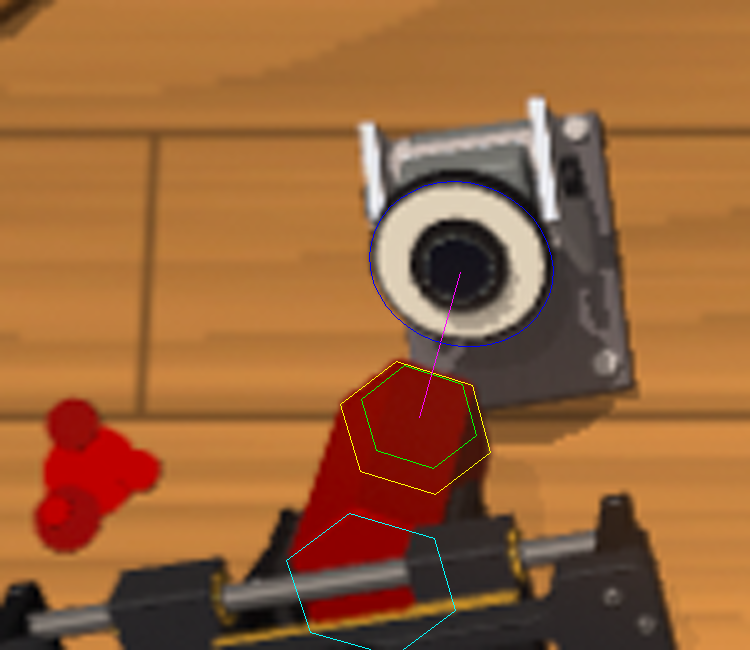

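View pics/wrist15.png

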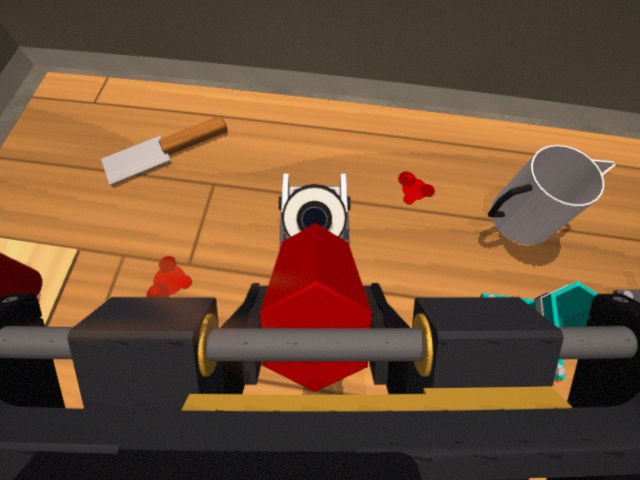

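```bash
python3 - <<'E'
import cv2,numpy as np
for n,(x,y) in {'side':(255,110),'top':(150,170)}.items():
    im=cv2.imread(f'pics/{n}15.png')[y:y+60,x:x+60]
    im=(255*(im/255.)**.5).astype(np.uint8)
    im=cv2.resize(im,(600,600),interpolation=cv2.INTER_CUBIC); cv2.imwrite(f'pics/{n}15b.png',im)
E
```

```text
(no output)
```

View pics/side15b.png

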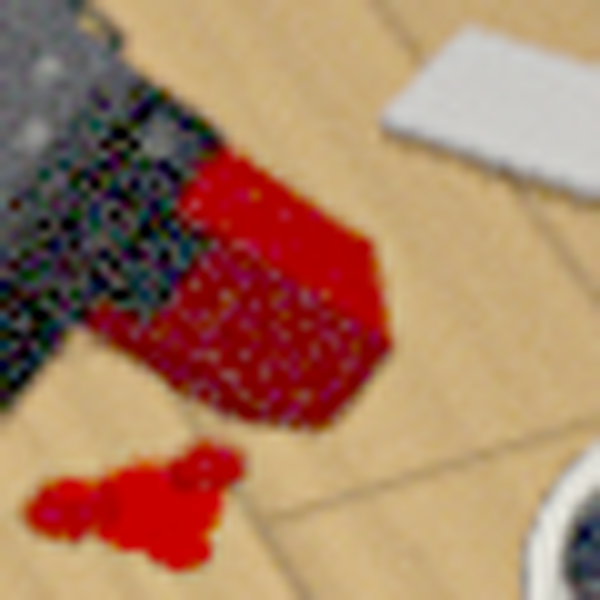

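View pics/top15b.png

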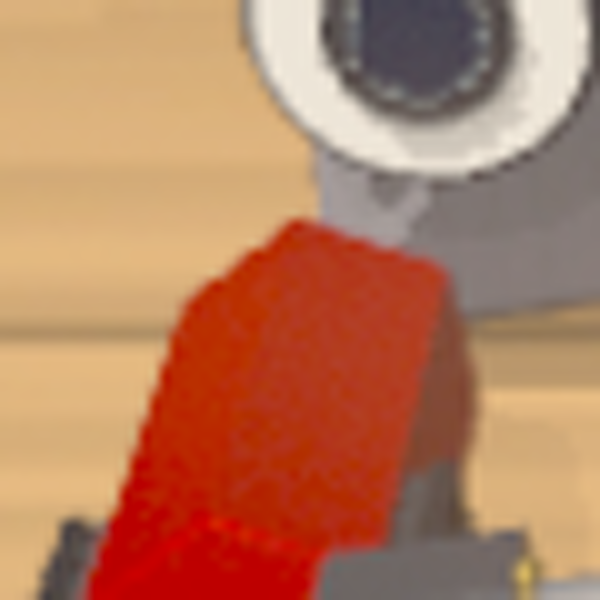

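The candle and the lens both sit about 1 px off in the same direction, so it's camera bias. I'll do one quantitative fit of the candle silhouette relative to the ring.

```bash
cat > fit.py <<'E'
from h import *
from scipy.optimize import least_squares
import sys
tag=sys.argv[1]
_,Rt,a=show(); data=[]
ring={'side':(318.35,164.5),'top':(191.51,171.77)}
for n,(x0,x1,y0,y1) in {'side':(272,300,122,160),'top':(160,205,185,215)}.items():
    c=dict(cal(n)); v=np.load(f'pics/{n}{tag}.npy'); c['rvec'],c['tvec']=v[:3],v[3:6]
    b=np.array(ring[n])-proj(c,LENS-.006*a)[0]
    im=cv2.imread(f'pics/{n}{tag}.png').astype(int); m=((im[...,2]>45)&(im[...,2]>2.2*im[...,1])&(im[...,2]>2.2*im[...,0])).astype(np.uint8)
    if n=='side': m[:, :]=m; 
    nl,lab,st,_=cv2.connectedComponentsWithStats(m); 
    sub=np.zeros_like(m); sub[y0:y1,x0:x1]=1
    k=np.bincount(lab[(sub>0)&(m>0)]).argmax(); mm=cv2.morphologyEx((lab==k).astype(np.uint8),cv2.MORPH_CLOSE,np.ones((3,3)))
    print(n,'lens bias px',b.round(2),st[k]); data.append((n,c,v,b,mm,(x0,x1,y0,y1)))
t=np.radians(np.arange(6)*60)
def hull(q,c,v,b):
    Rm=R.from_rotvec(v[9:12]).as_matrix(); Rc=R.from_rotvec([q[3],q[4],0]).as_matrix()
    P=[]
    for d,z in((.034,0),(.044,-.008),(.044,-.11)): P+= [[d/3**.5*np.cos(u),d/3**.5*np.sin(u),z] for u in t]
    P=np.array(P)@Rc.T+q[:3]; return cv2.convexHull((proj(c,v[6:9]+P@Rm.T)+b).astype(np.float32))
def res(q):
    r=[]
    for n,c,v,b,mm,(x0,x1,y0,y1) in data:
        h=hull(q,c,v,b)
        cts,_=cv2.findContours(mm,cv2.RETR_EXTERNAL,cv2.CHAIN_APPROX_NONE)
        ct=max(cts,key=len)[:,0]
        # silhouettes pixels lie ~0.5 inside
        for u in ct:
            if x0<u[0]<x1 and y0<u[1]<y1: r.append(cv2.pointPolygonTest(h,(float(u[0]),float(u[1])),True)-.4)
    return np.array(r)
q0=np.array([0,0,.0635,0,0])
f=least_squares(res,q0,loss='soft_l1',diff_step=1e-3,x_scale=[.005,.005,.005,.1,.1])
r0=res(q0);print(len(r0),'rms0',np.sqrt((r0**2).mean()),'rms',np.sqrt((f.fun**2).mean()))
print('crown in tool',f.x[:3].round(4),'tilt deg',np.degrees(f.x[3:]).round(2))
f2=least_squares(lambda q:res(np.r_[q,0,0]),q0[:3],loss='soft_l1',diff_step=1e-3,x_scale=[.005]*3); print('no tilt',f2.x.round(4),np.sqrt((f2.fun**2).mean()))
E
python3 fit.py 15
```

```text
side lens bias px [-0.56 -0.21] [264 124  30  29 488]
top lens bias px [-0.39 -0.91] [ 157  192   40   43 1087]
122 rms0 2.896168983788685 rms 2.041173054412112
crown in tool [0.0048 0.0012 0.0611] tilt deg [-4.07 16.95]
no tilt [-0.0012 -0.      0.0631] 2.7649602503780097
```

```bash
cat >> fit.py <<'E'
from scipy.optimize import minimize
keep=np.abs(r0)<1.8; print('kept',keep.sum(), 'mean resid',r0[keep].mean())
cost=lambda q: np.sqrt(1+(res(np.array(q))[keep]/.5)**2).sum()
def nm(fun,x0,st):
    S=np.vstack([x0]+[x0+np.eye(len(x0))[i]*st[i] for i in range(len(x0))]); return minimize(fun,x0,method='Nelder-Mead',options=dict(initial_simplex=S,maxiter=600,xatol=1e-5,fatol=1e-4))
m=nm(lambda q:cost(np.r_[q,0,0]),q0[:3],[.002]*3); print('no tilt',m.x.round(4),m.fun,cost(q0))
m=nm(cost,q0,[.002]*3+[.03]*2); print('tilt',m.x[:3].round(4),np.degrees(m.x[3:]).round(2),m.fun)
E
python3 fit.py 15 | tail -4
```

```text
no tilt [-0.0012 -0.      0.0631] 2.7649602503780097
kept 107 mean resid 0.4436942499401968
no tilt [-0.0003  0.0004  0.0618] 138.66253302272952 155.6121744815344
tilt [ 0.0005 -0.      0.0616] [1.32 1.89] 131.74137086874688
```

Lateral offsets are under 0.5 mm and tilt is 1–2°, within noise. The crown is about 1.8 mm too far from the glass, so I'll nudge it forward 1.5 mm and settle.

Emit:
step_arm:
  plan:
    - [[0,0,0],[0,0,0.0005],255]
    - [[0,0,0],[0,0,0.001],255]
    - [[0,0,0],[0,0,0.0015],255]
    - [[0,0,0],[0,0,0.0015],255]
    - [[0,0,0],[0,0,0.0015],255]
    - [[0,0,0],[0,0,0.0015],255]
    - [[0,0,0],[0,0,0.0015],255]
    - [[0,0,0],[0,0,0.0015],255]
    - [[0,0,0],[0,0,0.0015],255]
    - [[0,0,0],[0,0,0.0015],255]

```text
time: 25.0
position: [0.5611, 0.2254, 0.2446]
tool_rot: [-2.898, -0.216, -1.055]
ft_force: [-0.5, -0.6, -1.3]
grip_width: 0.501
```

```bash
python3 - <<'E'
from h import *
s=dict(ctrl.get_state());print(s['time'],s['grip_width'],s['position'],s['ft_force'],np.abs(s['qd']).max())
for n in('side','top'):
    c=cal(n); np.save(f'pics/{n}16.npy',np.r_[c['rvec'],c['tvec'],s['position'],s['tool_rot']]); cv2.imwrite(f'pics/{n}16.png',ctrl.get_image(n)[:,:,::-1])
E
python3 fit.py 16 | tail -3
```

```text
25.0 0.5007238355960446 [0.56113104 0.2253749  0.2446105 ] [-0.4859024  -0.59177041 -1.30188335] 0.001370375986029052
kept 107 mean resid 0.38139267557736045
no tilt [-0.0002  0.0005  0.0621] 140.27722295787564 151.32120388157074
tilt [0.0007 0.0003 0.062 ] [0.64 2.16] 134.46127008164456
```

View pics/top16.png

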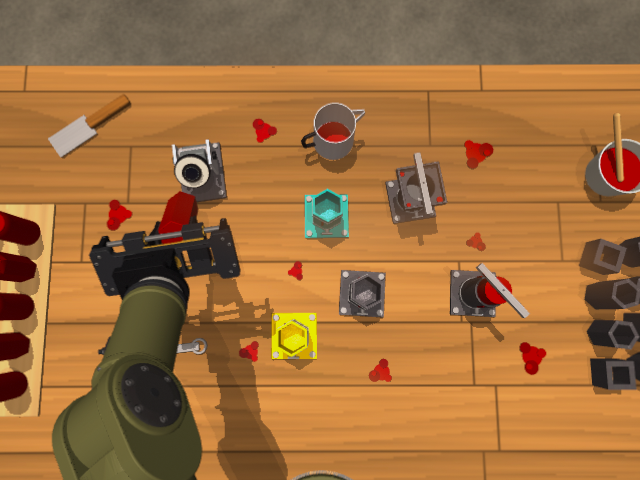

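The bar lies across the pan at (423,183), the hex mould at (362,293) is empty, and the candle is held still before the lens at (192,172). The round candle, jug and spanner haven't moved. I'm handing in.

```bash
python3 -c "
from bench import ctrl
print(ctrl.close_job())"
```

```text
the job is handed in; nothing more can be done
None
```

I moved the wick bar onto the pan, drew the candle straight up, and handed in at about 25 s of the 51 s with the candle held still in front of the inspection camera.

**Last checks**
- **Bar:** it rests on the pan's rim within about 1 mm of the middle and parallel to the sides, by the wrist and top views.
- **Candle:** by the encoders and my silhouette fit, the crown was within about 1 mm of the lens axis and 120 mm (±2 mm) from the glass. The arm was at rest with the grip holding (width 0.50).
- **Everything else:** the round candle and its bar, the jug and the spanner look unmoved, and nothing came near the camera.

**What failed or disagreed**
- **Missed grasps:** my first two tries at the bar closed above it without moving it. In the pictures the fingertips sit about 10 mm behind the reported TCP, not 14 mm ahead as the text says. I worked from the pictures after that.
- **Joint 2 limit:** on the way to the camera the arm was stopped at joint 2's limit (read -0.301, limit -0.30). The final pose is clear of it, at about -0.25.
- **Tilt:** the fit gave 1–2° of candle tilt in the grip. I took this as measurement noise and did not correct it.
- **Lens position:** triangulation put the lens about 3 mm lower than the stated 105 mm. I used the stated height.

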